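# Latch the split mould shut

### The job

Hook the wire loop of the draw latch over the keeper on the sliding half of the mould, then press the latch lever down flat past its dead centre so that it stays shut by itself and holds the two halves drawn together. Feel for the keeper and work gently: do not force the loop down on the keeper and do not ram the lever. Leave the sleeve, canister and spanner where they stand.

Things in the scene. Friction and masses are not known exactly. Their poses are not given: they have to be found in the camera images.
- mould: fixed half of a split aluminium mould, bolted to the bench: block 130 x 120 mm on a base plate, top face 100 mm above the bench. Origin on the bench under the parting line. Its x axis points level along the latch, from latch to keeper; y level across, parallel to both latch hinges; z up. The sliding half (105 x 120 mm, same height) sits on its +x side
- latch_pivot (a point): hinge axis of the latch lever, on the latch's middle line, 40 mm to -x of the parting line, 118 mm above the bench; axes as the mould's. The latch works in the upright plane through this point along the mould's x. Hinge friction about 0.03 Nm holds the lever where it is left
- lever (a joint): angle of the latch lever: 0 = shut, flat, pointing along the mould's -x; grows (rad) as it swings up and over towards the keeper; 1.57 = upright, outer face towards the keeper; stop at 2.3. Steel plate 24 mm wide, 5 mm thick, 75 mm long from its hinge; shut, its outer face is up, 6.5 mm over the hinge axis. Closing it takes 3 to 10 N at 60 mm from the hinge
- lever_end (a point): on the middle of the lever's outer face (the one to press), 65 mm from the hinge axis
- loop_pin (a point): pin on which the loop hangs: on the lever, 18 mm from the lever's hinge axis, at an angle 0.14 rad below the lever's own direction (lever shut: 17.8 mm to -x and 2.5 mm below the hinge). So dead centre is at lever angle about 0.14: below it the load pulls the lever shut onto its stop at 0, above it the load throws it open
- loop_bar (a point): middle of the loop's cross bar, which goes behind the keeper's hook. The loop is a U of 6 mm steel wire, arms 34 mm apart (centres), 84 mm from its pin to the bar's centre; light friction, it sinks by its own weight when laid nearly level. The lever swings along when the loop is pulled (2 to 5 N)
- loop_knob (a point): centre of the loop's finger knob: a plain steel roller, 16 mm diameter, 14 mm long along the mould's y, on a stalk square to the loop, 40 mm from the bar's centre (above it when the loop lies level). Pinched at its two flat ends, the loop pivots between the fingers
- bar_home (a point): a point fixed to the mould: where the bar's centre lies once the latch is shut, 66 mm from the lever hinge along x, level with it. Before, the sliding half stands 4 to 10 mm further out; how far differs and is not measured, so the bar's centre, touching the hook's back at rest, is 70 to 76 mm from the lever hinge: feel for it, or look
- half (a joint): travel (m) of the sliding half towards the fixed half: 0 = rest; springs push it out with 12 N plus 4 N per mm. On top it bears the keeper, 22 mm wide: on the latch side a two-pronged hook leaning 12 degrees over a groove 7 to 9 mm wide, then a level ledge 21 mm long. Above the bench: groove floor 115 mm, ledge 121 mm, hook top 127 mm. The bar belongs in the groove behind the hook
- sleeve_c (a point): bystander, leave alone: open terracotta cup 68 mm wide, 75 mm tall, point at its centre
- canister_c (a point): bystander, leave alone: upright blue metal can 60 mm wide, 130 mm tall, point at its centre
- spanner_grip (a point): bystander, leave alone: steel spanner 160 mm long lying flat, point on its handle

How it is judged:
By the outcome, as a careful person would: the job done as asked, in the order asked, and still so for the second after the job is handed in, with the robot touching nothing.
It also fails if it takes over 72 s, if anything falls off the work surface, if the arm or the gripper's body presses on something with over 40 N, if the wrist force passes 120 N, or if a joint passes its speed limit or range.

### The arm

A 7-joint arm with a two-finger parallel gripper is mounted at the origin on the work surface. World frame = base frame: x ahead of the robot, y to its left, z up, the work surface at z = 0. Lengths are in mm, angles in rad, forces in N, time in s.
With the tool pointing down it reaches from about 400 to 850 mm from the base axis. Payload 4.5 kg.
Tool frame: the origin (TCP) lies on the centre line of the jaws, within the pads' length; the fingertips stand 19 mm ahead of it and the grasp point (between the pads) is the TCP; z points along the fingers, y is the direction in which the jaws open and shut (so a half turn about z gives the same grasp; the last joint's range is limited). The gripper opens to 88 mm and grips with 3 to 60 N. Pads are 18 mm wide; open, the fingers measure 123 mm over their backs; the gripper's body (75 mm by 187 mm) begins 45 mm behind the grasp point.
Start: joints at [0.034, 0.689, -0.195, 1.565, 0.157, 0.902, -0.215], TCP at [625.021, 0.025, 257.743] pointing down, gripper open.
Joint ranges: [-3.01, 3.01], [-0.46, 2.08], [-1.47, 1.51], [0.13, 2.56], [-1, 4.14], [0.04, 2.09], [-2.66, 2.66]. Speed limits (rad/s): [2.57, 2.57, 3.14, 3.14, 3.14, 3.14, 3.14].

### API

Orientations are given as a unit quaternion [x, y, z, w].
In Python, from plant import ctrl gives the robot as it stands. The module is installed in compiled form; this text tells all that it offers.
- The arm moves only by the tool apply_moves, never from a script. Its argument "motion" is a list of rows, each a list of 3 entries, a list of its own where there are three numbers: the opening, from 0 (shut) to 1 (fully open), then the shift along the tool's x, y, z in m, then the turn about the tool's z in rad. In form: [[fingers, [x, y, z], spin], ...]. A call has 1 to 5 rows; each row shifts and turns the commanded pose from where the row before left it, along the tool's axes as they then stand; what a row does not reach is not made up. A row lasts 1/10 s, in which the tool goes at most 50 mm and 8.59 degrees, less where a joint would pass 70% of its speed; a pose out of reach is approached as far as the arm can. A call with a gripper value outside its range is refused whole. The fingers move at their own pace and stop on an object; "force" is the grip in N (left out, the last holds). Time passes only in rows, so rows that do not move let the fingers close. It gives the time, the measured TCP pose, the force and the opening at its end, in the units of the state.
- ctrl.state(): the state, without advancing time (a new reading comes with each control period).
- ctrl.snapshot(name): name is "scene" or "side" or "wrist"; returns (picture, depth): 420x560x3 uint8, red, green, blue; 420x560 float32, mm along the optical axis (not along the pixel's ray), 0 where there is no reading.
- ctrl.calibration(name): a dict with "camera_matrix" (3x3 intrinsics, pixels), "T" (4x4, takes a point from camera to world coordinates); the wrist camera has in their place "hand_eye" (4x4, takes a point from camera to tool coordinates, whose origin is the TCP and whose axes are the flange's). Camera axes: x right, y down, z forward; pixel columns grow to the right and rows downward; lengths in mm; the calibration is good to about 2 mm. A picture is of the moment at which its call begins: read the wrist's pose just before it. calibration takes no time and is no camera call.
- ctrl.sign_off(): hands the job in, once; it reports no verdict.
Trained networks look in the newest picture that a camera, given by its name, has taken for a name from the list of things; names that differ only in an ending like _2 or _b are one class to them, and where a whole thing is asked for, a point or a joint stands for the part that bears it (a point fixed in the world has none). Each returns a list of dicts, best first, with "conf" (0 to 1); they miss things now and then, are a little off and sometimes report something else, mostly with a low value. They report only what shows in the picture. A call takes as long as a camera call.
- ctrl.look_for(target, camera): "centre" ([row, column] as shares, 0 to 1, of the picture: columns of its width, rows of its height, amid what is visible of it).
- ctrl.spot_point(target, camera): "centre" ([row, column] as shares, 0 to 1, of the picture: columns of its width, rows of its height: a listed point, or the origin of a listed thing).
The state is a dict: "clock": time; "qpos": joint angles; "qvel": joint speeds; "effort": joint torques, N m; "tool_pos": TCP position; "tool_rot": TCP orientation; "contact_force": force on the tool from outside, world axes, zero at the start; "torque": the same for the moment, N m; "width": finger opening in mm.
Only numpy, scipy, OpenCV 4.12 (cv2) and the standard library are available. Lean on these libraries where they do the work, as an engineer would, in place of code of your own. Each camera call takes 0.05 s, during which the arm holds its last target.

## Working session

There is one attempt and no reset: what is moved stays moved. The work goes in short steps, Python scripts to look and compute and a tool call to move; the robot and the scene stay as the last step left them, time stands still between calls to the robot, and variables do not carry over. Pictures are saved under pics/ and viewed, and the job is handed in when it is done.

Besides the shell and the picture viewer there is one more tool, called as a command line: name --argument value ..., lists and objects as JSON in quotes. apply_moves: Moves the arm, as the interface text tells. Its arguments: {"type":"object","properties":{"motion":{"type":"array"},"force":{"type":"number"}},"required":["motion"]}

```bash
mkdir -p pics; ls; cat > h.py <<'E'
from plant import ctrl
import numpy as np, cv2
from scipy.spatial.transform import Rotation as R
def Tcam(n):
    c=ctrl.calibration(n); K=np.array(c["camera_matrix"])
    if "T" in c: return K,np.array(c["T"])
    s=ctrl.state(); M=np.eye(4); M[:3,:3]=R.from_quat(s["tool_rot"]).as_matrix(); M[:3,3]=s["tool_pos"]
    return K,M@np.array(c["hand_eye"])
def px2w(n,u,v,d,KT=None):
    K,T=KT or Tcam(n); p=np.linalg.inv(K)@[u,v,1]*d
    return (T@np.append(p,1))[:3]
def proj(n,p,KT=None):
    K,T=KT or Tcam(n); q=np.linalg.inv(T)@np.append(p,1); q=K@q[:3]; return q[:2]/q[2]
def snap(n,f):
    KT=Tcam(n); im,d=ctrl.snapshot(n); cv2.imwrite(f"pics/{f}.png",im[:,:,::-1]); np.savez(f"pics/{f}.npz",d=d,K=KT[0],T=KT[1],im=im); return im,d,KT
E
python3 - <<'E'
from h import *
s=ctrl.state(); print(s)
for n in ("scene","side","wrist"):
    im,d,KT=snap(n,n+"0")
    print(n,KT[1].round(2).tolist(),KT[0].round(0).tolist())
    for t in ("mould","latch_pivot","lever_end","loop_pin","loop_bar","loop_knob","bar_home","sleeve_c","canister_c","spanner_grip"):
        r=ctrl.spot_point(t,n)
        for q in r[:2]:
            v,u=q["centre"][0]*420,q["centre"][1]*560
            dd=d[min(int(v),419),min(int(u),559)]
            print(n,t,round(q["conf"],2),round(u,1),round(v,1),dd,px2w(n,u,v,dd,KT).round(1))
E
```

```text
pics
{'clock': 0.0, 'qpos': array([ 0.03381736,  0.69001442, -0.19448775,  1.56637204,  0.15729038,
        0.9024711 , -0.21512405]), 'qvel': array([ 0.00059666, -0.00125335, -0.00146934,  0.00019235, -0.000576  ,
       -0.00063428,  0.00026079]), 'effort': array([ 3.38560185e-04, -5.27571630e+01, -1.26686912e+00, -1.53434461e+01,
       -5.26333472e-02,  6.56995355e-03,  1.65937727e-04]), 'tool_pos': array([ 6.24391036e+02, -6.90689691e-02,  2.56882865e+02]), 'tool_rot': array([ 7.07099320e-01,  7.07113620e-01, -7.10727323e-04, -6.12033436e-04]), 'contact_force': array([ 0.03772366, -0.39628677, -0.28739856]), 'torque': array([ 0.04277402,  0.01354616, -0.00183564]), 'width': 88.20581751513095}
scene [[-0.52, 0.49, -0.7, 999.29], [0.85, 0.31, -0.42, 266.77], [0.01, -0.81, -0.58, 511.84], [0.0, 0.0, 0.0, 1.0]] [[401.0, 0.0, 280.0], [0.0, 401.0, 202.0], [0.0, 0.0, 1.0]]
scene latch_pivot 0.6 282.3 215.2 639.6313 [562.3   5.6 124.1]
scene lever_end 0.65 272.7 179.0 629.17993 [549.3 -20.4 176.6]
scene loop_pin 0.68 281.9 205.5 637.8331 [556.2   1.  137.8]
scene loop_bar 0.7 302.4 170.
[... 1174 characters left out ...]
 0.0, 0.0, 1.0]] [[349.0, 0.0, 277.0], [0.0, 349.0, 211.0], [0.0, 0.0, 1.0]]
wrist mould 0.56 212.1 131.8 270.6535 [575.5  56.2 107.9]
wrist latch_pivot 0.86 184.3 195.6 291.92993 [548.4   3.3 103. ]
wrist lever_end 0.87 159.8 262.5 157.42719 [573.   11.7 242. ]
wrist loop_pin 0.74 176.3 216.0 256.98163 [551.8  -1.3 141.4]
wrist loop_pin 0.55 144.4 200.5 181.66074 [556.8  31.2 209.9]
wrist loop_bar 0.73 144.1 201.3 181.604 [556.7  30.8 210.1]
wrist loop_bar 0.4 174.2 216.8 256.6794 [550.3  -1.8 141.9]
wrist loop_knob 0.84 126.0 278.5 172.41853 [551.3  -2.7 231. ]
wrist sleeve_c 0.75 206.4 318.5 365.16928 [ 552.4 -138.9   73.1]
wrist spanner_grip 0.79 102.3 214.3 399.72934 [426.  -46.8   6. ]
```

```bash
python3 - <<'E'
import cv2
for n in("scene0","side0","wrist0"):
    im=cv2.imread(f"pics/{n}.png")
    c=im[100:300,140:420] if n!="wrist0" else im[60:340,30:380]
    cv2.imwrite(f"pics/{n}c.png",cv2.resize(c,(784,560) if n!="wrist0" else (750,600),interpolation=cv2.INTER_CUBIC))
E
```

```text
(no output)
```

View pics/scene0c.png

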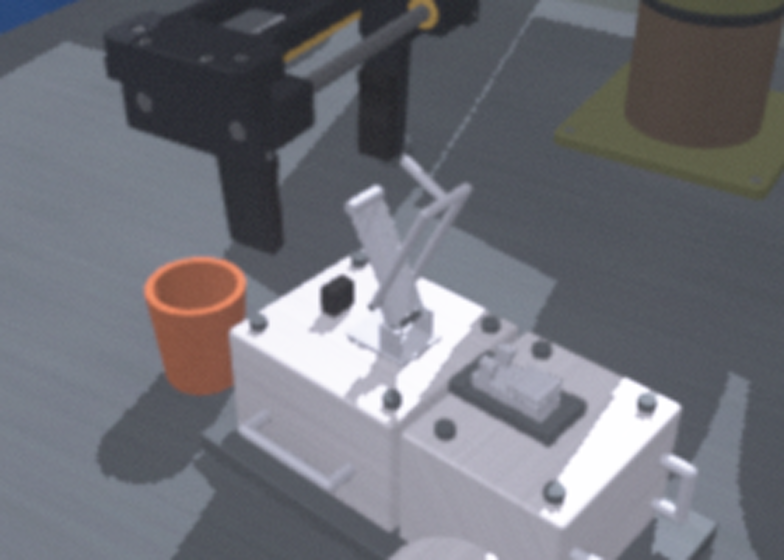

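View pics/side0c.png

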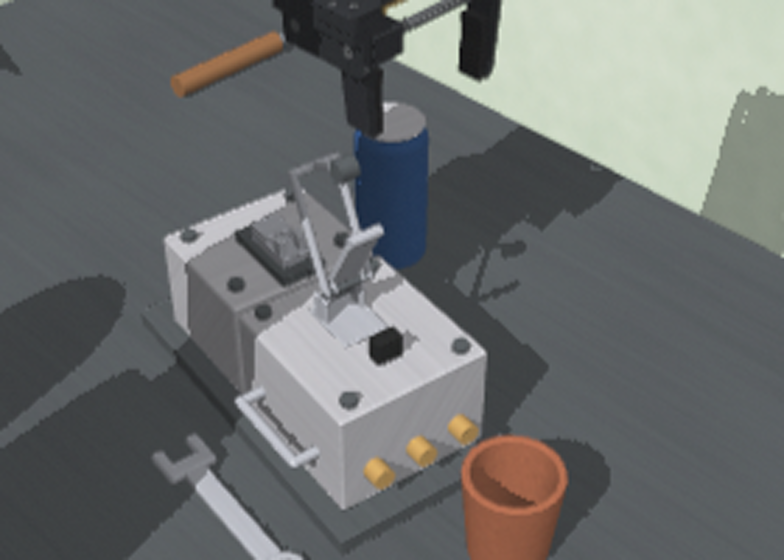

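View pics/wrist0c.png

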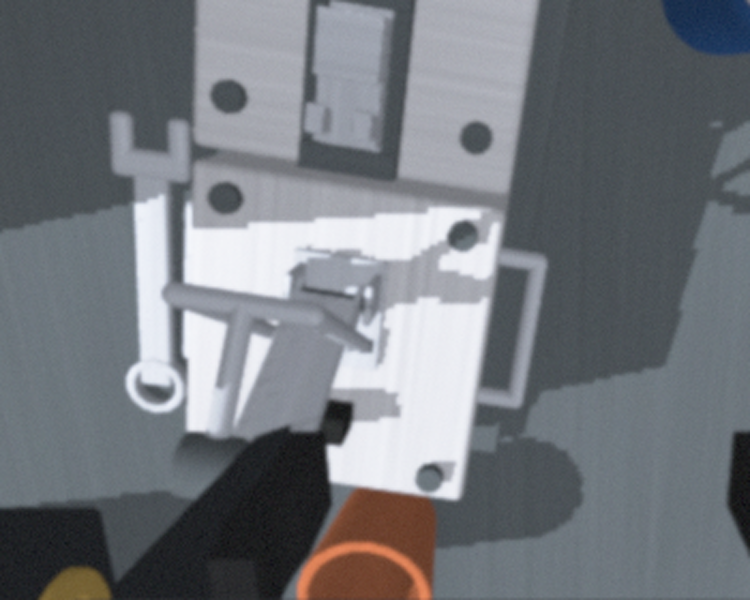

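View pics/scene0.png

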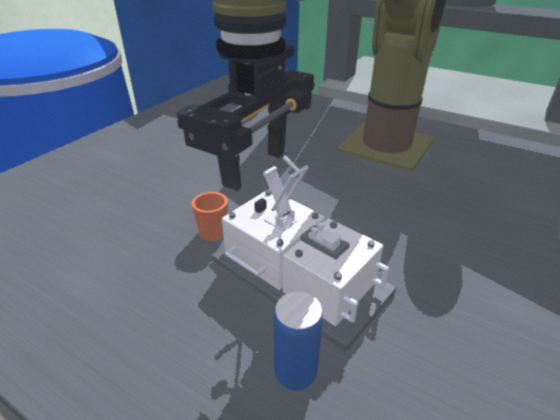

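The wrist view shows the mould with its x axis close to world +y. The lever is nearly upright, the loop stands up at about (145,200), and the knob is near (126,272), partly behind a finger. Next I fit the geometry from the depth data.

```bash
cat >> h.py <<'E'
def cloud(f):
    z=np.load(f"pics/{f}.npz"); d=z["d"]; v,u=np.mgrid[0:420,0:560]
    P=np.stack([u,v,np.ones_like(u)],-1)@np.linalg.inv(z["K"]).T*d[...,None]
    W=P@z["T"][:3,:3].T+z["T"][:3,3]; W[d<=0]=np.nan; return W,z["im"]
E
python3 - <<'E'
from h import *
for n in ("scene0","side0","wrist0"):
    W,im=cloud(n)
    x,y,z=W[...,0],W[...,1],W[...,2]
    m=(abs(z-100)<7)&(x>440)&(x<680)&(y>-110)&(y<180)
    nl,lab,st,ce=cv2.connectedComponentsWithStats(m.astype(np.uint8))
    k=1+np.argmax(st[1:,4]); P=W[lab==k]
    print(n,st[k,4],np.median(P[:,2]), cv2.minAreaRect(P[:,:2].astype(np.float32)))
    # raised things
    m2=(z>108)&(z<135)&(x>500)&(x<640)&(y>40)&(y<140)
    Q=W[m2]; 
    if len(Q): print(" keeper",len(Q),Q.mean(0).round(1),Q.min(0).round(1),Q.max(0).round(1), cv2.minAreaRect(Q[:,:2].astype(np.float32)))
E
```

```text
scene0 6171 100.99746148258242 ((556.5000610351562, 33.94208526611328), (240.05596923828125, 122.5362777709961), 80.81690979003906)
 keeper 774 [569.3  84.5 115.2] [522.6  45.5 108. ] [619.4 132.3 128.9] ((574.9609985351562, 84.20020294189453), (106.88733673095703, 75.6928939819336), 11.993142127990723)
side0 3792 99.69215222944854 ((553.88818359375, 31.2562255859375), (241.73533630371094, 121.6680679321289), 80.81867980957031)
 keeper 306 [558.   73.8 116. ] [539.7  45.2 108.1] [575.3 116.  128.4] ((557.7584838867188, 81.00013732910156), (70.09452819824219, 33.513206481933594), 87.15586853027344)
wrist0 17915 99.27660898223678 ((566.8915405273438, 100.91947937011719), (105.08184051513672, 119.86062622070312), 80.9617691040039)
 keeper 3198 [564.5  83.4 115.2] [542.   46.8 108. ] [586.  118.7 128.4] ((564.0629272460938, 82.5803451538086), (67.68104553222656, 35.04512023925781), 80.95122528076172)
```

```bash
cat >> h.py <<'E'
yaw=np.deg2rad(80.9); ex=np.array([np.cos(yaw),np.sin(yaw),0]); ey=np.array([-ex[1],ex[0],0])
O=np.array([557.8,43.6,0.])
def toM(p): p=np.asarray(p,float)-O; return np.stack([p@ex,p@ey,p[...,2]],-1)
def toW(m): m=np.asarray(m,float); return O+m[...,0:1]*ex+m[...,1:2]*ey+m[...,2:3]*np.array([0,0,1])
E
python3 - <<'E'
from h import *
np.set_printoptions(suppress=True,linewidth=200)
for n in ("scene0","side0","wrist0"):
    M=toM(cloud(n)[0]); x,y,z=M[...,0],M[...,1],M[...,2]
    f=(abs(z-100)<5)
    def ext(a,lo,hi): 
        m=f&(x>lo)&(x<hi)&(abs(y)<80); return np.nanpercentile(M[m],[0.5,99.5],axis=0)[:,:2].round(1).tolist() if m.sum()>50 else None
    print(n,"fixed",ext(f,-150,-5),"slide",ext(f,12,150))
    h=np.histogram(x[f&(abs(y)<60)&(abs(y)>25)],np.arange(-12,16,2)); print("  gap hist",h[0])
    for yb in((-14,-7),(-6,6),(7,14)):
        m=(z>106)&(z<132)&(x>15)&(x<75)&(y>yb[0])&(y<yb[1])
        q=M[m]; b=np.floor(q[:,0]/2)*2
        print("  y",yb,[(int(t),round(float(np.median(q[b==t,2])),1),int((b==t).sum())) for t in np.unique(b)])
    m=(z>105)&(x>20)&(x<75)&(abs(y)<20)&(z<140); print("  keeper x,y", np.percentile(M[m&(z>117)],[1,99],axis=0).round(1).tolist())
E
```

```text
scene0 fixed [[-128.3, -60.6], [-5.4, 57.9]] slide [[12.9, -60.9], [109.9, 57.6]]
  gap hist [30 27 41 39 41 69  9  0  5 22 30 29 33]
  y (-14, -7) [(14, 112.4, 1), (16, 112.3, 6), (18, 112.6, 9), (20, 119.5, 13), (22, 118.2, 13), (24, 117.9, 12), (26, 118.5, 16), (28, 119.3, 16), (30, 112.3, 10), (32, 112.3, 8), (34, 114.3, 8), (36, 112.4, 5), (38, 115.7, 12), (40, 116.7, 9), (42, 115.7, 12), (44, 114.1, 12), (46, 116.7, 14), (48, 114.2, 10), (50, 114.1, 11), (52, 116.7, 12), (54, 118.0, 13), (56, 115.9, 10), (58, 115.6, 22), (60, 111.6, 4), (62, 109.9, 2), (64, 110.4, 3), (66, 110.3, 3), (68, 110.7, 4), (70, 110.9, 3), (72, 108.2, 7)]
  y (-6, 6) [(20, 124.1, 4), (22, 123.4, 8), (24, 121.2, 11), (26, 119.9, 15), (28, 116.0, 10), (30, 115.9, 5), (32, 116.1, 8), (34, 116.5, 3), (38, 123.1, 3), (40, 122.3, 7), (42, 122.4, 5), (44, 122.3, 7), (46, 122.2, 8), (48, 121.9, 8), (50, 122.2, 4), (52, 122.1, 8), (54, 121.7, 8), (56, 121.8, 6), (58, 115.6, 31), (60, 109.3, 10), (62, 109.4, 4), (64, 110.1, 8), (66, 110.9, 7), (68, 110.2, 5), (70, 110.7, 10), (72, 108.4, 11)]
  y (7, 14) [(14, 1
[... 2828 characters left out ...]
), (60, 119.8, 13), (62, 108.5, 11), (64, 108.4, 52), (66, 108.8, 49), (68, 108.6, 52), (70, 108.5, 50), (72, 108.4, 36)]
  y (7, 14) [(14, 107.3, 6), (16, 113.5, 14), (18, 114.2, 11), (20, 126.4, 12), (22, 125.8, 18), (24, 126.1, 17), (26, 126.3, 19), (28, 125.7, 24), (30, 114.2, 21), (32, 114.0, 20), (34, 114.1, 18), (36, 114.2, 18), (38, 114.7, 15), (40, 120.4, 18), (42, 120.3, 18), (44, 120.7, 17), (46, 120.1, 16), (48, 120.2, 18), (50, 120.0, 20), (52, 120.4, 18), (54, 120.2, 16), (56, 120.5, 18), (58, 120.4, 18), (60, 113.6, 10), (62, 107.9, 15), (64, 108.5, 29), (66, 108.4, 28), (68, 108.6, 28), (70, 108.3, 29), (72, 108.2, 22)]
  keeper x,y [[21.1, -10.8, 118.0], [60.2, 11.0, 127.2]]
```

```bash
cat >> h.py <<'E'
def ray_plane(n,u,v,KT=None,y0=0.):
    K,T=KT or Tcam(n); d=T[:3,:3]@(np.linalg.inv(K)@[u,v,1]); c=T[:3,3]
    t=(y0-toM(c)[1])/(d@ey); return toM(c+t*d)
def spots(n,names,KT=None):
    for t in names:
        for q in ctrl.spot_point(t,n)[:2]:
            v,u=q["centre"][0]*420,q["centre"][1]*560
            print(n,t,round(q["conf"],2),(round(u,1),round(v,1)),"M",ray_plane(n,u,v,KT).round(1))
E
python3 - <<'E'
from h import *
pts=dict(scene=dict(pivot=(282.3,215.2),end=(272.7,179),pin=(281.9,205.5),bar=(302.4,170.3),knob=(281,151.1),home=(315.4,232.3)),
side=dict(pivot=(263.1,205.1),end=(265.2,185.4),pin=(266.3,200.9),bar=(247.2,156.5),knob=(261.2,161.1),home=(242.1,187.4)),
wrist=dict(pivot=(184.3,195.6),end=(159.8,262.5),pin=(176.3,216),bar=(144.1,201.3),knob=(126,278.5)))
for n in pts:
    z=np.load(f"pics/{n}0.npz")
    for k,(u,v) in pts[n].items(): print(n,k,ray_plane(n,u,v,(z["K"],z["T"])).round(1))
W,im=cloud("wrist0"); M=toM(W)
m=(M[...,2]>150)&(abs(M[...,1])<40)&(M[...,0]>-70)&(M[...,0]<30)
print(M[m][::200].round(0))
E
```

```text
scene pivot [-45.6  -0.  113.8]
scene end [-66.2  -0.  175.1]
scene pin [-46.7  -0.  132.9]
scene bar [ -8.7   0.  213.7]
scene knob [-49.5  -0.  230.4]
scene home [ 21.7  -0.  114.2]
side pivot [-47.1   0.  118.8]
side end [-56.   -0.  171.5]
side pin [-58.5   0.  136.8]
side bar [  2.4  -0.  202.5]
side knob [-45.    0.  218.6]
side home [ 28.9  -0.  113.7]
wrist pivot [-37.1   0.  115.8]
wrist end [-68.3   0.  171.9]
wrist pin [-47.2   0.  136.6]
wrist bar [-13.7  -0.  207.5]
wrist knob [-48.2   0.  228.7]
[[-11.  18. 208.]
 [-12.   9. 210.]
 [-12.  -5. 211.]
 [-14.  -6. 210.]
 [-14. -11. 210.]
 [-18.  -3. 210.]
 [-21.   2. 214.]
 [-24.  -1. 217.]
 [-51.  -3. 153.]
 [-53.  -7. 156.]
 [-54.  -8. 159.]
 [-56.  -8. 163.]
 [-58.  -7. 165.]
 [-60.  -3. 169.]
 [-61.  -1. 173.]
 [-63.   3. 176.]
 [-43.   5. 222.]
 [-42.   4. 227.]
 [-32. -29. 238.]
 [-29. -26. 247.]
 [-29. -21. 252.]
 [-45.  -5. 230.]
 [-47.   5. 233.]
 [-30. -26. 256.]
 [-29. -17. 261.]
 [-52.   4. 232.]
 [-30. -28. 260.]
 [-30. -23. 265.]
 [-29. -26. 268.]
 [-30. -23. 268.]
 [ -8.  -5. 308.]
 [ -7. -18. 307.]
 [-34. -2
[... 785 characters left out ...]
-11. -36. 320.]
 [-11. -19. 324.]
 [-13. -29. 319.]
 [-10. -14. 326.]
 [-15. -22. 320.]
 [-13. -35. 319.]
 [-13. -19. 324.]
 [-16. -29. 319.]
 [-12. -14. 326.]
 [-16. -23. 321.]
 [-15. -36. 320.]
 [-14. -20. 324.]
 [-17. -30. 320.]
 [-13. -18. 326.]
 [-36. -22. 302.]
 [-17. -20. 323.]
 [-44. -24. 295.]
 [-23. -21. 317.]
 [-15. -16. 326.]
 [-36. -22. 305.]
 [-18. -21. 323.]
 [-18. -13. 326.]
 [-32. -22. 311.]
 [-18. -20. 325.]
 [-19. -12. 326.]
 [-33. -22. 312.]
 [-22. -20. 322.]
 [-20. -15. 326.]
 [-42. -23. 305.]
 [-29. -21. 317.]
 [-21. -19. 325.]
 [-22. -13. 326.]
 [-39. -23. 310.]
 [-29. -22. 319.]
 [-22. -20. 327.]
 [-24. -14. 326.]
 [-47. -24. 305.]
 [-37. -23. 315.]
 [-30. -22. 321.]]
```

apply_moves --motion '[[1, [0, 0, -0.03], 0.08], [1, [0, 0, 0], 0.079], [1, [-0.007, -0.036, 0], 0], [1, [-0.007, -0.037, 0], 0], [1, [0, 0, 0], 0]]'

```text
clock: 2.15
tool_pos: [544.5, -2.9, 287.1]
tool_rot: [0.761, 0.649, -0.004, -0.002]
contact_force: [1.1, -0.2, 0.6]
width: 88.3
```

```bash
cat >> h.py <<'E'
def st():
    s=ctrl.state(); print("t",round(s["clock"],2),"M",toM(s["tool_pos"]).round(1),"F(M)",np.round([s["contact_force"]@ex,s["contact_force"]@ey,s["contact_force"][2]],1),"w",round(s["width"],1),"yawerr",round(np.rad2deg(np.arctan2(*(R.from_quat(s["tool_rot"]).as_matrix()[:2,0][::-1])))-80.9,2), "zax",R.from_quat(s["tool_rot"]).as_matrix()[:,2].round(3))
E
python3 - <<'E'
from h import *
st()
for n in("wrist","side"):
    im,d,KT=snap(n,n+"1"); spots(n,("loop_knob","loop_bar","lever_end","loop_pin","latch_pivot"),KT)
M=toM(cloud("wrist1")[0])
x,y,z=M[...,0],M[...,1],M[...,2]
k=(x>-62)&(x<-33)&(abs(y)<15)&(z>205)&(z<245); print(k.sum(),np.percentile(M[k],[2,50,98],axis=0).round(1))
E
```

```text
t 2.15 M [-48.    5.8 287.1] F(M) [-0.1 -1.1  0.6] w 88.3 yawerr 0.02 zax [-0.008 -0.001 -1.   ]
wrist loop_knob 0.84 (286.4, 248.6) M [-53.1  -0.  219.6]
wrist loop_bar 0.58 (285.4, 180.4) M [-24.6  -0.  162.1]
wrist lever_end 0.59 (283.5, 241.8) M [-106.    -0.    88.9]
wrist lever_end 0.25 (188.8, 214.9) M [ 41.8   0.  429.3]
wrist loop_pin 0.62 (281.9, 200.1) M [-132.7   -0.  -145. ]
wrist latch_pivot 0.94 (286.9, 182.9) M [-13.8   0.  213. ]
side loop_knob 0.91 (260.1, 163.3) M [-41.2  -0.  211.8]
side loop_bar 0.54 (249.5, 155.2) M [ -6.   -0.  209.9]
side loop_bar 0.29 (321.2, 279.3) M [-225.8   -0.    72.7]
side lever_end 0.91 (266.7, 185.4) M [-61.   -0.  174.7]
side loop_pin 0.85 (263.1, 199.1) M [-47.6  -0.  134. ]
side latch_pivot 0.83 (263.6, 206.6) M [-48.6  -0.  116.2]
side latch_pivot 0.5 (269.8, 182.5) M [-71.1   0.  187.5]
825 [[-55.5  -6.3 219.4]
 [-45.    0.5 230.3]
 [-34.1   7.3 233.3]]
```

apply_moves --motion '[[1, [0, 0, 0], 0], [1, [0, 0, 0], 0]]'

```text
clock: 2.95
tool_pos: [550.7, -2.2, 287.7]
tool_rot: [0.761, 0.649, 0.0, 0.0]
contact_force: [-0.0, -0.4, 0.2]
width: 88.4
```

```bash
python3 - <<'E'
from h import *
st()
im,d,KT=snap("wrist","wrist2")
im,d,KT=snap("side","side2")
M=toM(cloud("wrist2")[0])
x,y,z=M[...,0],M[...,1],M[...,2]
k=(x>-62)&(x<-42)&(abs(y)<15)&(z>205)&(z<245); print(k.sum(),np.percentile(M[k],[2,50,98],axis=0).round(1))
b=np.floor(x[k]/2)*2
for t in np.unique(b): q=M[k][b==t]; print(t,q[:,2].max().round(1),np.median(q[:,2]).round(1),q[:,1].min().round(1),q[:,1].max().round(1))
E
```

```text
t 2.95 M [-46.4  -0.3 287.7] F(M) [-0.4 -0.   0.2] w 88.4 yawerr -0.01 zax [ 0.  0. -1.]
637 [[-56.8  -6.1 223. ]
 [-47.    0.8 231. ]
 [-42.2   7.1 233.3]]
-58.0 229.7 228.4 -5.7 6.2
-56.0 231.5 230.3 -6.2 7.3
-54.0 232.9 231.6 -6.2 7.2
-52.0 233.5 232.3 -6.1 7.1
-50.0 234.2 232.4 -6.1 7.1
-48.0 233.3 231.9 -6.1 7.1
-46.0 232.8 230.7 -6.1 7.2
-44.0 231.6 227.4 -6.2 7.2
```

View pics/wrist2.png

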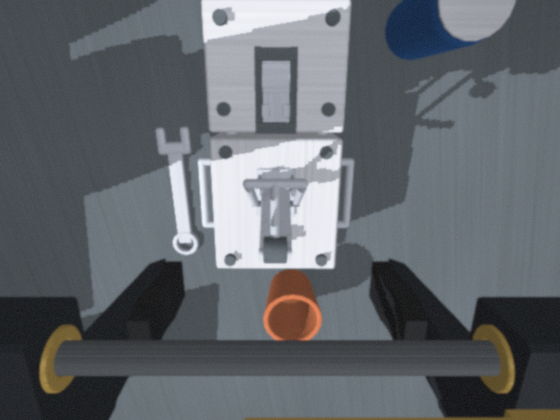

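apply_moves --motion '[[1, [-0.0035, -0.0008, 0.015], 0], [1, [0, 0, 0.018], 0], [1, [0, 0, 0.016], 0], [1, [0, 0, 0.008], 0], [0.4, [0, 0, 0], 0]]' --force 8

```text
clock: 3.55
tool_pos: [548.8, -5.6, 229.9]
tool_rot: [0.761, 0.649, -0.001, -0.001]
contact_force: [-0.5, -0.4, 0.1]
width: 82.0
```

```bash
python3 - <<'E'
from h import *
st()
E
```

```text
t 3.55 M [-50.    1.1 229.9] F(M) [-0.5  0.4  0.1] w 82.0 yawerr -0.0 zax [-0.002 -0.    -1.   ]
```

apply_moves --motion '[[0.25, [0, 0, 0], 0], [0.25, [0, 0, 0], 0], [0.25, [0, 0, 0], 0]]'

```text
clock: 3.85
tool_pos: [549.8, -5.5, 231.4]
tool_rot: [0.761, 0.649, 0.001, 0.0]
contact_force: [0.5, 0.7, 0.2]
width: 58.1
```

```bash
python3 - <<'E'
from h import *
st()
im,d,KT=snap("side","side3"); cv2.imwrite("pics/side3c.png",cv2.resize(im[100:240,180:370,::-1],(760,560),interpolation=cv2.INTER_CUBIC))
im,d,KT=snap("wrist","wrist3")
E
```

```text
t 3.85 M [-4.980e+01  1.000e-01  2.314e+02] F(M) [ 0.8 -0.4  0.2] w 58.1 yawerr -0.01 zax [ 0.002  0.    -1.   ]
```

View pics/side3c.png

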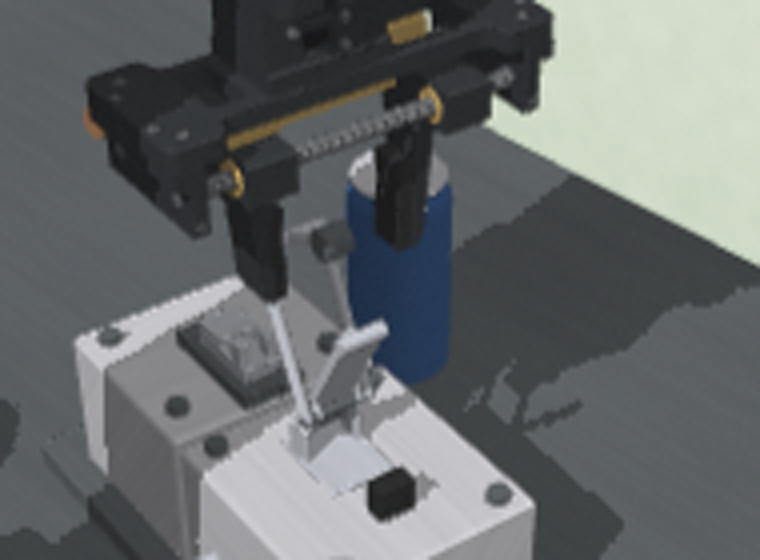

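View pics/wrist3.png

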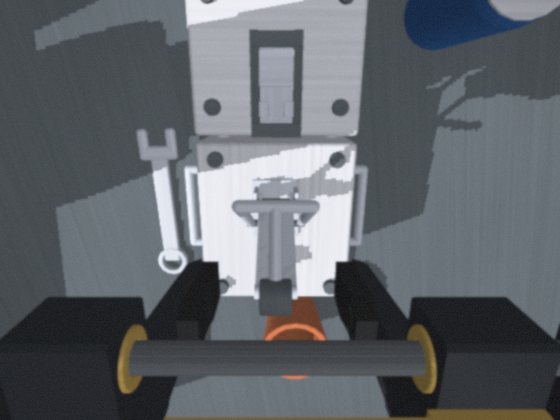

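The knob sits at (275,295), centred between the fingers at (218) and (336). I'll close on it.

apply_moves --motion '[[0.1, [0, 0, 0], 0], [0.1, [0, 0, 0], 0], [0.1, [0, 0, 0], 0], [0.1, [0, 0, 0], 0], [0.1, [0, 0, 0], 0]]'

```text
clock: 4.45
tool_pos: [549.2, -5.6, 230.7]
tool_rot: [0.761, 0.649, -0.0, -0.0]
contact_force: [-1.2, -0.6, 0.7]
width: 13.7
```

apply_moves --motion '[[0, [0, 0, 0], 0], [0, [0, 0, 0], 0], [0, [0, 0, 0], 0]]'

```text
clock: 4.75
tool_pos: [549.3, -5.5, 230.7]
tool_rot: [0.761, 0.649, -0.0, -0.0]
contact_force: [0.9, -0.1, -0.1]
width: 14.1
```

```bash
python3 - <<'E'
from h import *
st()
im,d,KT=snap("side","side4"); cv2.imwrite("pics/side4c.png",cv2.resize(im[100:240,180:370,::-1],(760,560),interpolation=cv2.INTER_CUBIC))
im,d,KT=snap("wrist","wrist4")
E
```

```text
t 4.75 M [-49.9   0.6 230.7] F(M) [ 0.  -0.9 -0.1] w 14.1 yawerr -0.01 zax [-0.  0. -1.]
```

View pics/side4c.png

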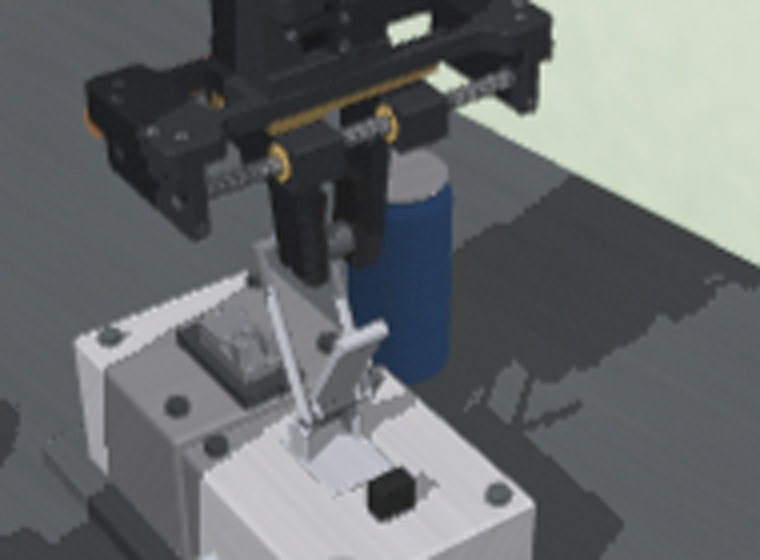

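View pics/wrist4.png

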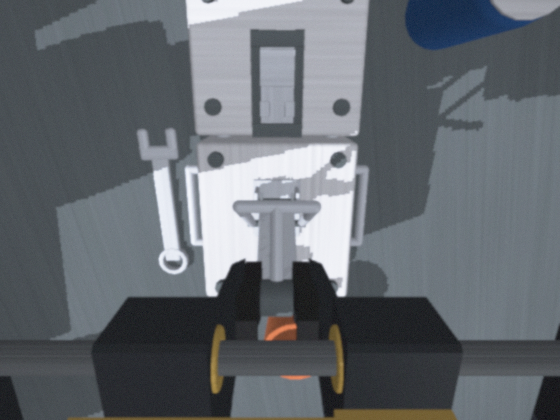

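```bash
cat >> h.py <<'E'
P=np.array([-39.,118.])
def knob(th,ph):
    pin=P+18*np.array([-np.cos(th-.14),np.sin(th-.14)]); bar=pin+84*np.array([np.cos(ph),np.sin(ph)])
    return bar+40*np.array([-np.sin(ph),np.cos(ph)]),bar
def inv_bar(b):
    r=np.asarray(b,float)-P; L=np.hypot(*r); a=np.arccos((L*L+18**2-84**2)/(2*L*18)); t=np.arctan2(r[1],r[0])+a
    pin=18*np.array([np.cos(t),np.sin(t)]); q=r-pin; return np.pi-t+.14,np.arctan2(q[1],q[0])
def inv_knob(k):
    r=np.asarray(k,float)-P; L=np.hypot(*r); R2=np.hypot(84,40); a=np.arccos(np.clip((L*L+18**2-R2**2)/(2*L*18),-1,1)); t=np.arctan2(r[1],r[0])+a
    pin=18*np.array([np.cos(t),np.sin(t)]); q=r-pin; return np.pi-t+.14,np.arctan2(q[1],q[0])-np.arctan2(40,84)
E
python3 - <<'E'
from h import *
th0,ph0=inv_knob((-49.9,224.5)); print(th0,np.rad2deg(ph0))
th1,ph1=inv_bar((45,135)); print(th1,np.rad2deg(ph1))
prev=knob(th0,ph0)[0]
for s in np.arange(1,16)/15:
    th=th0+(th1-th0)*min(1,s*1.3); ph=ph0+(ph1-ph0)*s
    k,b=knob(th,ph); print(round(s,2),k.round(1),"bar",b.round(1),"th",round(th,2),"step x,z(tool)",(k-prev).round(1)*[1,-1]); prev=k
for b in ((45,128),(45,124),(42,124),(39,122),(36,119),(33,118),(32,118)):
    th,ph=inv_bar(b); print(b,round(th,2),np.rad2deg(ph).round(1),knob(th,ph)[0].round(1))
E
```

```text
0.9853957129730689 63.895043924733145
1.7111270256979814 -0.6821080542863867
0.07 [-42.  224.9] bar [ -7.6 204.6] th 1.05 step x,z(tool) [ 7.9 -0.4]
0.13 [-34.2 224.7] bar [ -1.3 201.9] th 1.11 step x,z(tool) [7.8 0.2]
0.2 [-26.4 223.9] bar [  4.7 198.7] th 1.17 step x,z(tool) [7.8 0.8]
0.27 [-18.7 222.6] bar [ 10.4 195.1] th 1.24 step x,z(tool) [7.7 1.3]
0.33 [-11.1 220.7] bar [ 15.9 191.1] th 1.3 step x,z(tool) [7.6 1.9]
0.4 [ -3.7 218.2] bar [ 21.  186.7] th 1.36 step x,z(tool) [7.4 2.5]
0.47 [  3.5 215.2] bar [ 25.8 182. ] th 1.43 step x,z(tool) [7.2 3. ]
0.53 [ 10.5 211.7] bar [ 30.2 176.9] th 1.49 step x,z(tool) [7.  3.5]
0.6 [ 17.2 207.7] bar [ 34.2 171.5] th 1.55 step x,z(tool) [6.7 4. ]
0.67 [ 23.5 203.2] bar [ 37.8 165.8] th 1.61 step x,z(tool) [6.4 4.5]
0.73 [ 29.5 198.2] bar [ 40.9 159.9] th 1.68 step x,z(tool) [6.  4.9]
0.8 [ 34.6 192.9] bar [ 43.1 153.8] th 1.71 step x,z(tool) [5.1 5.4]
0.87 [ 38.7 187.2] bar [ 44.2 147.6] th 1.71 step x,z(tool) [4.1 5.7]
0.93 [ 42.3 181.2] bar [ 44.8 141.3] th 1.71 step x,z(tool) [3.6 6. ]
1.0 [ 45.5 175. ] bar [ 45. 135.] th 1.71 step x,z(tool) [3.2 6.2]
(45, 128) 1.73 -5.5 [ 48.8 167.8]
(45, 124) 1.76 -8.2 [ 50.7 163.6]
(42, 124) 1.59 -8.1 [ 47.7 163.6]
(39, 122) 1.43 -9.1 [ 45.3 161.5]
(36, 119) 1.28 -10.5 [ 43.3 158.3]
(33, 118) 1.07 -9.9 [ 39.9 157.4]
(32, 118) 0.99 -9.2 [ 38.4 157.5]
```

apply_moves --motion '[[0, [0.008, 0, -0.0004], 0], [0, [0.008, 0, 0.0002], 0], [0, [0.0078, 0, 0.0008], 0], [0, [0.0077, 0, 0.0013], 0], [0, [0.0076, 0, 0.0019], 0]]'

```text
clock: 5.35
tool_pos: [555.6, 33.9, 226.8]
tool_rot: [0.761, 0.649, -0.0, 0.0]
contact_force: [-0.1, -2.3, -1.6]
width: 14.0
```

apply_moves --motion '[[0, [0.0074, 0, 0.0025], 0], [0, [0.0072, 0, 0.003], 0], [0, [0.007, 0, 0.0035], 0], [0, [0, 0, 0], 0]]'

```text
clock: 5.75
tool_pos: [559.2, 55.9, 217.4]
tool_rot: [0.76, 0.649, 0.0, -0.0]
contact_force: [0.1, -0.1, 0.1]
width: 13.7
```

```bash
python3 - <<'E'
from h import *
st()
im,d,KT=snap("side","side5"); cv2.imwrite("pics/side5c.png",cv2.resize(im[100:240,180:370,::-1],(760,560),interpolation=cv2.INTER_CUBIC))
spots("side",("loop_bar","loop_knob","lever_end"),KT)
E
```

```text
t 5.75 M [ 12.3   0.6 217.4] F(M) [-0.1 -0.1  0.1] w 13.7 yawerr 0.09 zax [ 0.     0.001 -1.   ]
side loop_bar 0.56 (236.1, 160.7) M [ 45.7   0.  169.1]
side loop_knob 0.8 (241.9, 150.4) M [ 20.5  -0.  206.2]
side lever_end 0.66 (256.6, 173.0) M [-28.1  -0.  182.9]
```

View pics/side5c.png

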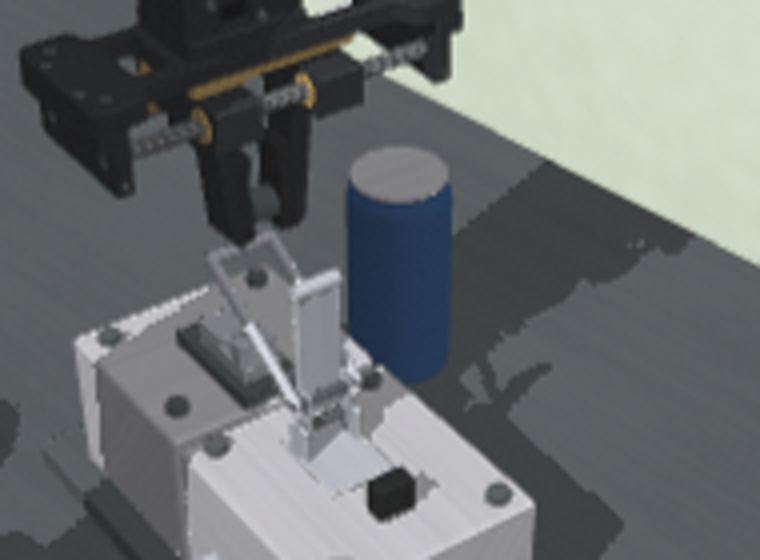

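The loop follows: the knob is still pinched and the lever is coming upright, as computed. Next I bring it above the ledge.

apply_moves --motion '[[0, [0.0067, 0, 0.004], 0], [0, [0.0064, 0, 0.0045], 0], [0, [0.006, 0, 0.005], 0], [0, [0.0051, 0, 0.0053], 0], [0, [0.0041, 0, 0.0057], 0]]'

```text
clock: 6.45
tool_pos: [563.7, 83.2, 192.9]
tool_rot: [0.761, 0.649, 0.0, -0.0]
contact_force: [-1.3, -0.4, 0.2]
width: 13.8
```

apply_moves --motion '[[0, [0.0036, 0, 0.006], 0], [0, [0.0032, 0, 0.0062], 0], [0, [0, 0, 0], 0], [0, [0, 0, 0], 0]]'

```text
clock: 6.85
tool_pos: [564.7, 89.5, 181.1]
tool_rot: [0.761, 0.649, 0.0, -0.0]
contact_force: [0.3, 0.4, -0.4]
width: 13.8
```

```bash
python3 - <<'E'
from h import *
st(); s=ctrl.state(); t=toM(s["tool_pos"]); th,ph=inv_knob((t[0],t[2]-6.2)); print(th,np.rad2deg(ph),knob(th,ph))
im,d,KT=snap("side","side6"); cv2.imwrite("pics/side6c.png",cv2.resize(im[120:230,180:330,::-1],(764,560),interpolation=cv2.INTER_CUBIC))
spots("side",("loop_bar","loop_knob","lever_end"),KT)
im,d,KT=snap("scene","scene6"); cv2.imwrite("pics/scene6c.png",cv2.resize(im[120:290,220:400,::-1],(593,560),interpolation=cv2.INTER_CUBIC))
spots("scene",("loop_bar","loop_knob","lever_end"),KT)
snap("wrist","wrist6")
E
```

```text
t 6.85 M [ 46.4   0.5 181.1] F(M) [ 0.5 -0.2 -0.4] w 13.8 yawerr 0.0 zax [ 0.     0.001 -1.   ]
1.760133281309424 -0.7450676407904983 (array([ 46.40074348, 174.88241983]), array([ 45.88060281, 134.8858018 ]))
side loop_bar 0.51 (234.8, 175.3) M [ 55.4  -0.  128. ]
side loop_knob 0.76 (234.6, 159.0) M [ 51.3  -0.  169.9]
side loop_knob 0.34 (236.3, 295.4) M [  98.    -0.  -294.7]
side lever_end 0.74 (253.6, 170.3) M [-18.1  -0.  183.1]
scene loop_bar 0.75 (328.8, 223.5) M [ 44.1  -0.  143.3]
scene loop_knob 0.75 (333.1, 200.7) M [ 47.5  -0.  186. ]
```

View pics/side6c.png

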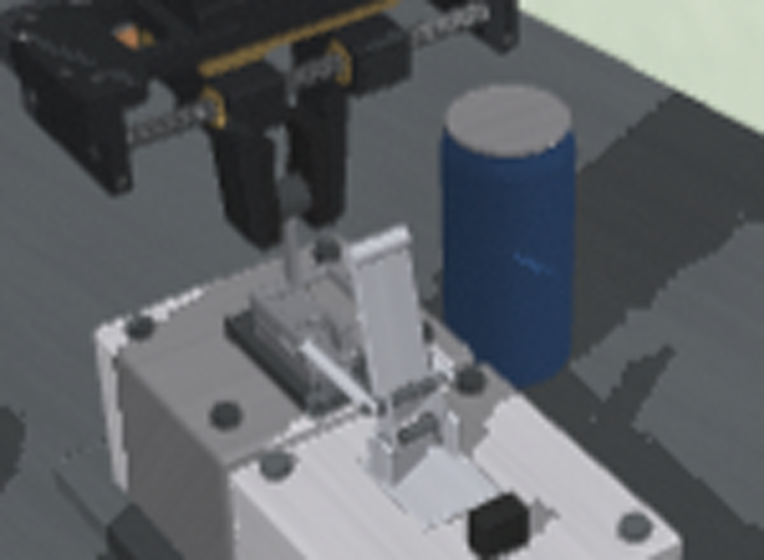

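View pics/scene6c.png

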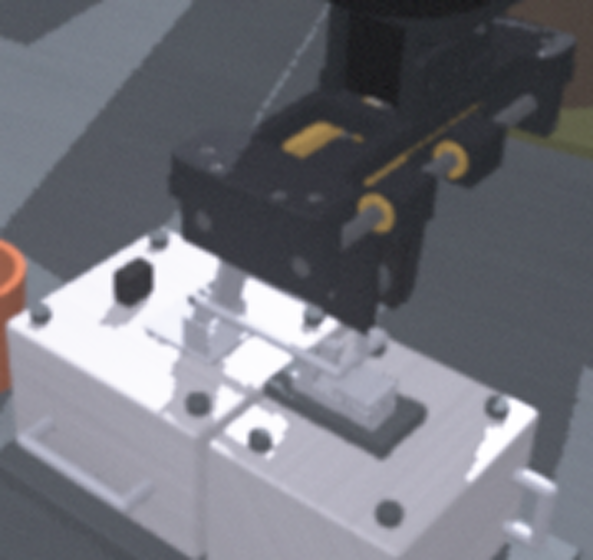

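View pics/wrist6.png

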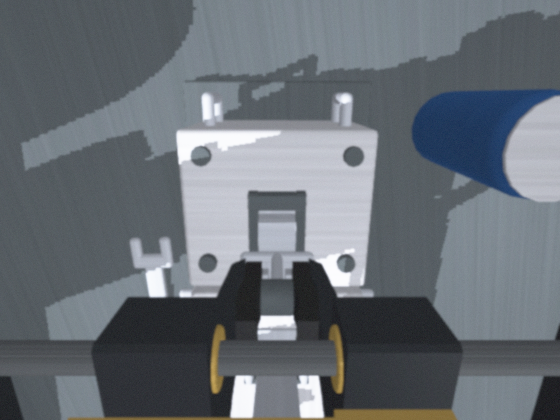

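```bash
python3 - <<'E'
from h import *
M=toM(cloud("wrist6")[0]); x,y,z=M[...,0],M[...,1],M[...,2]
for nm,m in (("bar",(abs(y)>6)&(abs(y)<17)&(x>35)&(x<56)&(z>128)&(z<145)),("ledge",(abs(y)<9)&(x>30)&(x<70)&(z>116)&(z<124)),("half",(abs(z-99)<3)&(x>60)&(x<140)&(abs(y)<70))):
    print(nm,m.sum(),np.percentile(M[m],[2,50,98],axis=0).round(1).tolist() if m.any() else "")
E
```

```text
bar 399 [[44.3, -16.3, 134.0], [47.6, 6.3, 137.3], [49.3, 16.4, 138.9]]
ledge 967 [[42.9, -8.8, 117.0], [52.6, -0.2, 120.1], [60.7, 8.5, 121.5]]
half 14227 [[61.4, -56.9, 97.3], [87.7, 0.4, 99.1], [110.0, 57.1, 100.5]]
```

apply_moves --motion '[[0, [0.0012, 0, 0.003], 0], [0, [0.0012, 0, 0.003], 0], [0, [0.001, 0, 0.0025], 0], [0, [0, 0, 0], 0]]'

```text
clock: 7.7
tool_pos: [565.2, 92.6, 172.4]
tool_rot: [0.761, 0.649, -0.0, 0.0]
contact_force: [0.9, 2.3, 0.5]
width: 14.1
```

```bash
python3 - <<'E'
from h import *
st()
E
```

```text
t 7.7 M [ 49.5   0.5 172.4] F(M) [ 2.4 -0.6  0.5] w 14.1 yawerr 0.02 zax [-0. -0. -1.]
```

apply_moves --motion '[[0, [0.0004, 0, 0.001], 0], [0, [0, 0, 0], 0]]'

```text
clock: 7.9
tool_pos: [565.2, 92.8, 171.7]
tool_rot: [0.761, 0.649, 0.0, 0.0]
contact_force: [0.6, 1.9, 0.8]
width: 14.1
```

apply_moves --motion '[[0, [0.0004, 0, 0.001], 0], [0, [0, 0, 0], 0]]'

```text
clock: 8.1
tool_pos: [565.3, 93.1, 170.7]
tool_rot: [0.761, 0.649, 0.0, 0.0]
contact_force: [0.5, 0.9, 1.2]
width: 13.8
```

```bash
python3 - <<'E'
from h import *
st()
E
```

```text
t 8.1 M [ 50.    0.4 170.7] F(M) [ 0.9 -0.4  1.2] w 13.8 yawerr -0.01 zax [ 0. -0. -1.]
```

apply_moves --motion '[[0, [0.0003, 0, 0.001], 0], [0, [0, 0, 0], 0]]'

```text
clock: 8.3
tool_pos: [565.3, 93.4, 169.6]
tool_rot: [0.761, 0.649, -0.0, 0.0]
contact_force: [0.6, 2.0, 0.5]
width: 14.2
```

apply_moves --motion '[[0, [0.0003, 0, 0.001], 0], [0, [0, 0, 0], 0]]'

```text
clock: 8.5
tool_pos: [565.4, 93.6, 169.0]
tool_rot: [0.761, 0.649, 0.0, 0.0]
contact_force: [0.1, 1.2, 3.7]
width: 14.0
```

```bash
python3 - <<'E'
from h import *
st()
E
```

```text
t 8.5 M [ 50.5   0.4 169. ] F(M) [1.2 0.1 3.7] w 14.0 yawerr -0.02 zax [ 0. -0. -1.]
```

apply_moves --motion '[[0, [-0.0015, 0, -0.0005], 0], [0, [-0.0015, 0, 0], 0], [0, [-0.0015, 0, 0], 0], [0, [0, 0, 0], 0]]'

```text
clock: 8.9
tool_pos: [564.6, 89.2, 169.2]
tool_rot: [0.761, 0.649, 0.0, -0.0]
contact_force: [0.3, 3.5, 0.3]
width: 14.0
```

```bash
python3 - <<'E'
from h import *
st()
E
```

```text
t 8.9 M [ 46.1   0.5 169.2] F(M) [3.5 0.3 0.3] w 14.0 yawerr -0.01 zax [ 0.  0. -1.]
```

apply_moves --motion '[[0, [-0.0015, 0, 0.0003], 0], [0, [-0.0015, 0, 0.0005], 0], [0, [0, 0, 0], 0]]'

```text
clock: 9.2
tool_pos: [564.3, 86.7, 168.8]
tool_rot: [0.761, 0.649, 0.001, -0.0]
contact_force: [0.1, 3.4, 4.2]
width: 14.0
```

```bash
python3 - <<'E'
from h import *
st()
E
```

```text
t 9.2 M [ 43.6   0.4 168.8] F(M) [3.4 0.4 4.2] w 14.0 yawerr 0.0 zax [ 0.001  0.001 -1.   ]
```

apply_moves --motion '[[0, [-0.0015, 0, 0], 0], [0, [-0.001, 0, 0], 0], [0, [0, 0, 0], 0]]'

```text
clock: 9.5
tool_pos: [563.6, 83.1, 168.2]
tool_rot: [0.761, 0.649, -0.0, 0.0]
contact_force: [0.7, 2.7, -0.0]
width: 13.4
```

```bash
python3 - <<'E'
from h import *
st()
im,d,KT=snap("side","side7"); cv2.imwrite("pics/side7c.png",cv2.resize(im[130:230,180:310,::-1],(780,600),interpolation=cv2.INTER_CUBIC))
E
```

```text
t 9.5 M [ 39.9   0.6 168.2] F(M) [ 2.7 -0.3 -0. ] w 13.4 yawerr -0.04 zax [-0.    -0.001 -1.   ]
```

View pics/side7c.png

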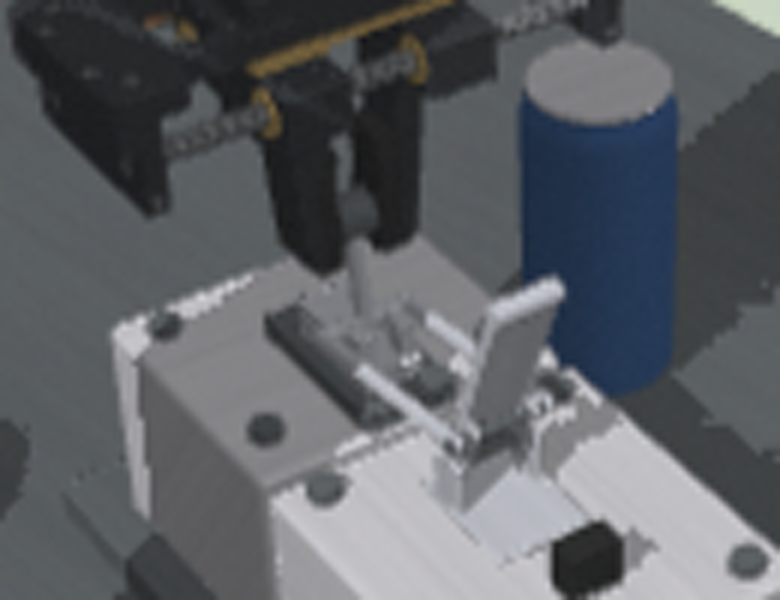

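apply_moves --motion '[[0, [0, 0, 0.0015], 0], [0, [0, 0, 0.001], 0], [0, [0, 0, 0], 0]]'

```text
clock: 9.85
tool_pos: [563.6, 83.3, 165.7]
tool_rot: [0.761, 0.649, -0.0, 0.0]
contact_force: [0.6, 1.5, -0.2]
width: 13.8
```

```bash
python3 - <<'E'
from h import *
st()
E
```

```text
t 9.85 M [ 40.1   0.6 165.7] F(M) [ 1.6 -0.4 -0.2] w 13.8 yawerr -0.03 zax [-0.001 -0.001 -1.   ]
```

apply_moves --motion '[[0, [0, 0, 0.001], 0], [0, [0, 0, 0], 0]]'

```text
clock: 10.05
tool_pos: [563.6, 83.5, 164.8]
tool_rot: [0.761, 0.649, -0.0, 0.0]
contact_force: [0.3, 1.5, 0.1]
width: 14.0
```

```bash
python3 - <<'E'
from h import *
st()
E
```

```text
t 10.05 M [ 40.3   0.6 164.8] F(M) [ 1.5 -0.1  0.1] w 14.0 yawerr -0.02 zax [-0.    -0.001 -1.   ]
```

Now 4 mm below the ledge level with no resistance, so the bar is in the groove. I'll go on down in small steps until it touches the floor.

apply_moves --motion '[[0, [0, 0, 0.001], 0], [0, [0, 0, 0], 0]]'

```text
clock: 10.25
tool_pos: [563.7, 83.7, 163.8]
tool_rot: [0.761, 0.649, -0.0, 0.0]
contact_force: [-0.2, 1.9, -0.1]
width: 14.0
```

apply_moves --motion '[[0, [0, 0, 0.0007], 0], [0, [0, 0, 0], 0]]'

```text
clock: 10.45
tool_pos: [563.7, 83.9, 163.2]
tool_rot: [0.761, 0.649, -0.0, -0.0]
contact_force: [0.6, 1.3, 0.9]
width: 14.0
```

```bash
python3 - <<'E'
from h import *
st()
E
```

```text
t 10.45 M [ 40.7   0.6 163.2] F(M) [ 1.4 -0.4  0.9] w 14.0 yawerr -0.01 zax [-0. -0. -1.]
```

apply_moves --motion '[[0, [-0.001, 0, 0], 0], [0, [-0.001, 0, 0], 0], [0, [0, 0, 0], 0]]'

```text
clock: 10.75
tool_pos: [563.4, 82.1, 163.2]
tool_rot: [0.761, 0.649, 0.0, -0.0]
contact_force: [0.7, 2.8, 1.2]
width: 13.6
```

```bash
python3 - <<'E'
from h import *
st()
E
```

```text
t 10.75 M [ 38.9   0.5 163.2] F(M) [ 2.9 -0.2  1.2] w 13.6 yawerr -0.0 zax [ 0.  0. -1.]
```

apply_moves --motion '[[0, [-0.0015, 0, 0], 0], [0, [0, 0, 0], 0]]'

```text
clock: 10.95
tool_pos: [563.3, 80.8, 163.3]
tool_rot: [0.761, 0.649, 0.0, -0.0]
contact_force: [0.7, 3.6, -0.2]
width: 13.9
```

```bash
python3 - <<'E'
from h import *
st()
E
```

```text
t 10.95 M [ 37.6   0.5 163.3] F(M) [ 3.6 -0.1 -0.2] w 13.9 yawerr 0.0 zax [ 0.     0.001 -1.   ]
```

```bash
python3 - <<'E'
from h import *
im,d,KT=snap("side","side8"); cv2.imwrite("pics/side8c.png",cv2.resize(im[130:230,180:310,::-1],(780,600),interpolation=cv2.INTER_CUBIC))
im,d,KT=snap("scene","scene8"); cv2.imwrite("pics/scene8c.png",cv2.resize(im[170:290,240:400,::-1],(800,600),interpolation=cv2.INTER_CUBIC))
E
```

```text
(no output)
```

View pics/side8c.png

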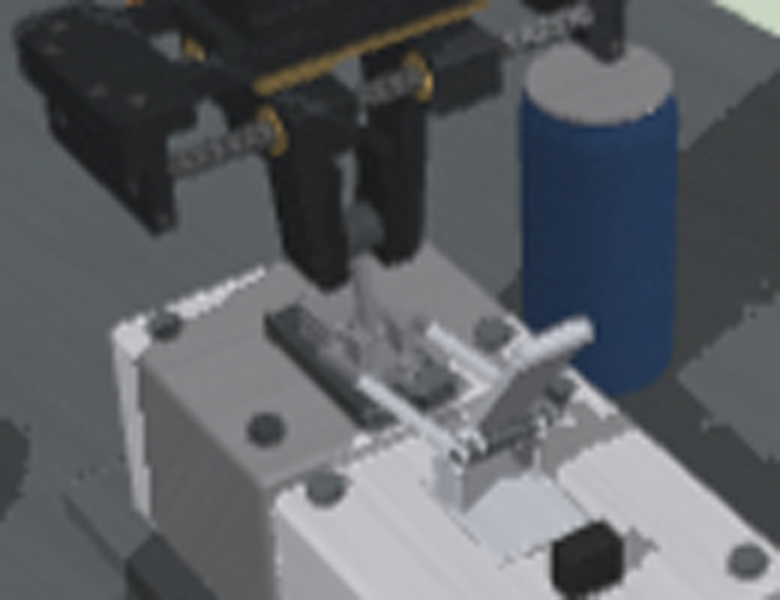

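View pics/scene8c.png

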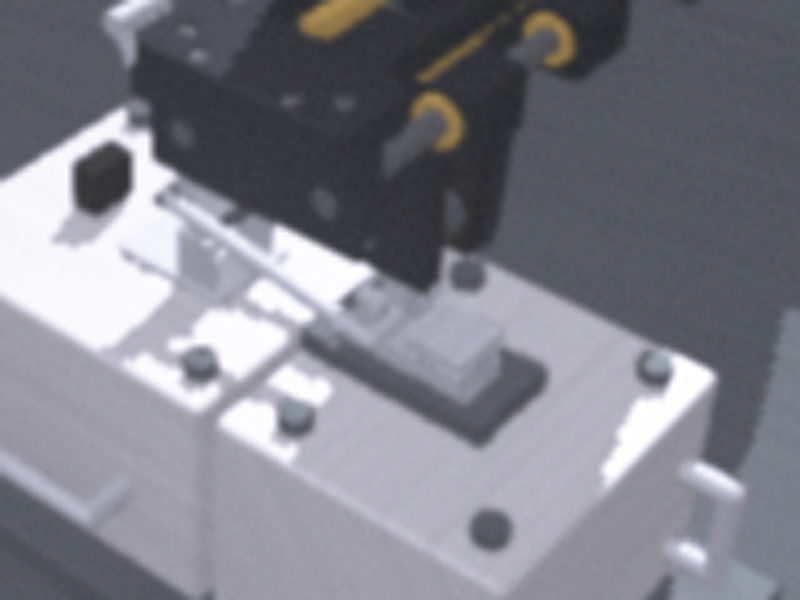

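The scene view shows the bar (about (390,335)) in the groove, between the hook prongs and the ledge. I'll let go of the knob and lift away.

apply_moves --motion '[[0.45, [0, 0, 0], 0], [0.45, [0, 0, 0], 0], [0.45, [0, 0, 0], 0], [0.45, [0, 0, 0], 0]]'

```text
clock: 11.45
tool_pos: [562.9, 79.7, 163.1]
tool_rot: [0.761, 0.649, -0.001, 0.0]
contact_force: [0.4, 0.6, 0.1]
width: 39.2
```

apply_moves --motion '[[0.45, [0, 0, -0.02], 0], [0.45, [0, 0, -0.025], 0], [0.45, [0, 0, -0.025], 0], [0, [0, 0, -0.01], 0], [0, [0, 0, 0], 0]]'

```text
clock: 11.95
tool_pos: [563.9, 80.4, 244.3]
tool_rot: [0.761, 0.649, 0.001, 0.001]
contact_force: [-0.7, -0.5, -0.8]
width: 25.7
```

```bash
python3 - <<'E'
from h import *
st()
for n in("side","scene","wrist"):
    im,d,KT=snap(n,n+"9"); spots(n,("lever_end","loop_bar","loop_knob","loop_pin"),KT)
    r=dict(side=(130,230,180,310),scene=(150,290,220,400),wrist=(0,420,0,560))[n]
    c=im[r[0]:r[1],r[2]:r[3],::-1]; f=560/c.shape[0]; cv2.imwrite(f"pics/{n}9c.png",cv2.resize(c,None,fx=f,fy=f,interpolation=cv2.INTER_CUBIC))
M=toM(cloud("wrist9")[0]); x,y,z=M[...,0],M[...,1],M[...,2]
m=(abs(y)<11)&(x>-110)&(x<-42)&(z>128)&(z<200); print(m.sum()); q=M[m]
b=np.floor(q[:,0]/4)*4
print([(t,np.median(q[b==t,2]).round(1)) for t in np.unique(b)])
E
```

```text
t 11.95 M [ 3.730e+01 -2.000e-01  2.443e+02] F(M) [-0.6  0.6 -0.8] w 25.7 yawerr -0.03 zax [ 0.003  0.    -1.   ]
side lever_end 0.71 (268.2, 183.7) M [-65.9  -0.  181.5]
side loop_knob 0.64 (236.7, 168.9) M [ 45.6  -0.  149.5]
side loop_pin 0.71 (267.1, 202.7) M [-61.1   0.  134.2]
scene lever_end 0.74 (271.1, 178.1) M [-69.6   0.  175.4]
scene loop_bar 0.92 (319.8, 234.6) M [ 30.1   0.  114.2]
scene loop_bar 0.38 (283.9, 211.9) M [-42.2  -0.  122.2]
scene loop_knob 0.86 (324.5, 211.7) M [ 35.   -0.  160.6]
scene loop_pin 0.83 (279.1, 204.2) M [-52.6  -0.  132.6]
wrist lever_end 0.93 (277.3, 384.1) M [ 45.5  -0.  293.2]
wrist loop_bar 0.9 (274.5, 217.0) M [130.5   0.  396. ]
wrist loop_knob 0.96 (275.5, 227.2) M [139.3   0.  416.4]
wrist loop_pin 0.68 (274.4, 319.8) M [138.8  -0.  393.8]
wrist loop_pin 0.26 (290.9, 384.1) M [117.2   0.  365.2]
979
[(np.float64(-80.0), np.float64(185.9)), (np.float64(-76.0), np.float64(183.6)), (np.float64(-72.0), np.float64(176.4)), (np.float64(-68.0), np.float64(173.1)), (np.float64(-56.0), np.float64(149.8)), (np.float64(-52.0), np.float64(145.6)), (np.float64(-48.0), np.float64(139.4)), (np.float64(-44.0), np.float64(134.4))]
```

View pics/side9c.png

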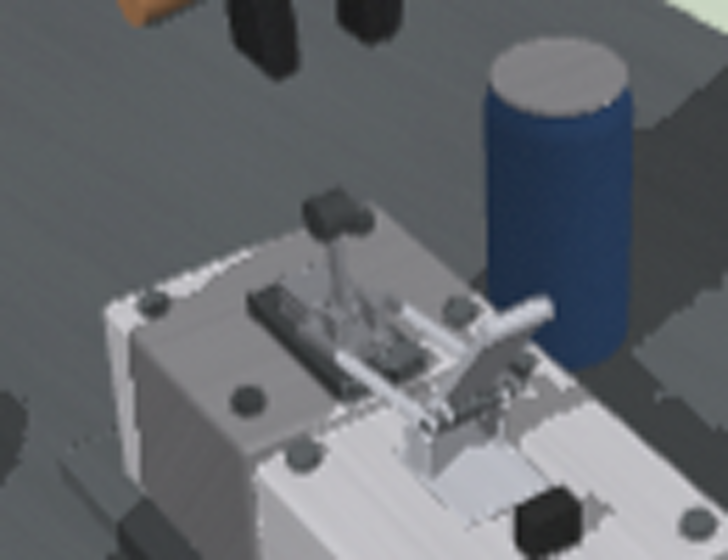

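View pics/scene9c.png

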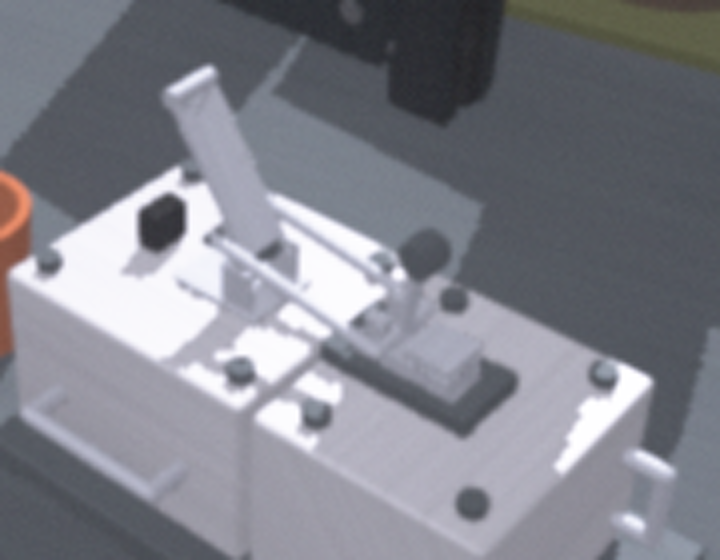

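View pics/wrist9c.png

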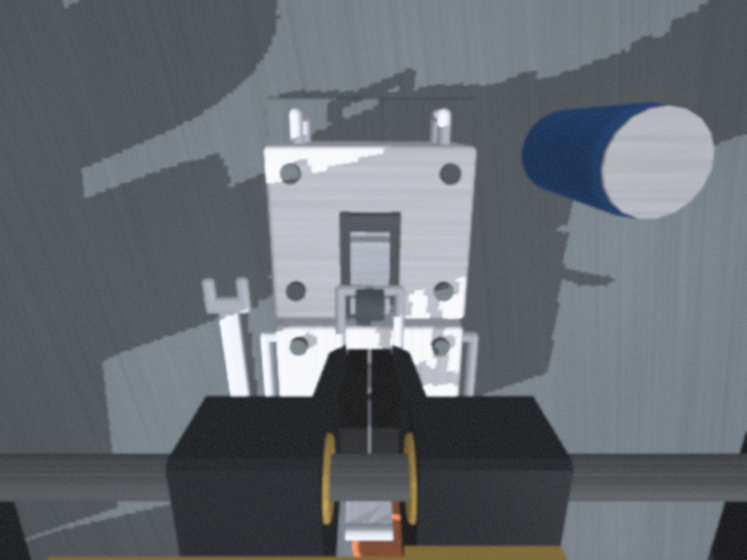

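```bash
python3 - <<'E'
from h import *
M=toM(cloud("scene9")[0]); im=cloud("scene9")[1]; x,y,z=M[...,0],M[...,1],M[...,2]
m=(z>103)&(z<130)&(x<-85)&(x>-130)&(abs(y)<40)&(im.max(-1)<70); print("block",m.sum(),np.percentile(M[m],[3,50,97],axis=0).round(1))
s=ctrl.state(); t=toM(s["tool_pos"]); print(t)
def c(th,r=64): return P+r*np.array([-np.cos(th),np.sin(th)])+6.5*np.array([np.sin(th),np.cos(th)])+[9,19]
p=c(.98)+8*np.array([np.sin(.98),np.cos(.98)]); print("approach",p)
for th in np.r_[np.arange(.98,-.001,-.07),0]:
    q=c(th); print(round(th,2),q.round(1),"step",((q-p)*[1,-1]).round(1)); p=q
E
```

```text
block 66 [[-95.9 -10.7 104.7]
 [-89.7  -6.9 112.6]
 [-88.2   3.5 119.7]]
[ 37.21823762   0.50895549 243.24370295]
approach [-53.60723112 198.22865864]
0.98 [-60.3 193.8] step [-6.6  4.5]
0.91 [-64.1 191.5] step [-3.9  2.3]
0.84 [-67.9 189. ] step [-3.7  2.5]
0.77 [-71.4 186.2] step [-3.5  2.8]
0.7 [-74.8 183.2] step [-3.3  3. ]
0.63 [-77.9 180. ] step [-3.1  3.2]
0.56 [-80.8 176.5] step [-2.9  3.5]
0.49 [-83.4 172.9] step [-2.6  3.6]
0.42 [-85.8 169. ] step [-2.4  3.8]
0.35 [-87.9 165.1] step [-2.1  4. ]
0.28 [-89.7 160.9] step [-1.8  4.1]
0.21 [-91.2 156.7] step [-1.5  4.2]
0.14 [-92.5 152.4] step [-1.2  4.3]
0.07 [-93.4 148. ] step [-0.9  4.4]
-0.0 [-94.  143.5] step [-0.6  4.5]
0.0 [-94.  143.5] step [ 0. -0.]
```

apply_moves --motion '[[0, [-0.02, 0, 0], 0], [0, [-0.025, 0, 0], 0], [0, [-0.025, 0, 0], 0], [0, [-0.021, 0, 0], 0], [0, [0, 0, 0], 0]]'

```text
clock: 13.2
tool_pos: [548.2, -13.4, 243.2]
tool_rot: [0.763, 0.647, -0.001, 0.001]
contact_force: [-0.7, -0.6, 0.5]
width: 0.4
```

```bash
python3 - <<'E'
from h import *
st()
E
```

```text
t 13.2 M [-57.8   0.5 243.2] F(M) [-0.7  0.6  0.5] w 0.4 yawerr -0.34 zax [-0.001 -0.003 -1.   ]
```

apply_moves --motion '[[0, [0, 0, 0.015], 0], [0, [0, 0, 0.015], 0], [0, [0, 0, 0.012], 0], [0, [0, 0, 0.003], 0], [0, [0, 0, 0], 0]]'

```text
clock: 13.7
tool_pos: [548.7, -8.8, 197.9]
tool_rot: [0.761, 0.649, -0.0, -0.0]
contact_force: [-0.1, -0.1, 0.2]
width: 0.5
```

```bash
python3 - <<'E'
from h import *
st()
im,d,KT=snap("side","side10"); cv2.imwrite("pics/side10c.png",cv2.resize(im[120:230,180:330,::-1],(764,560),interpolation=cv2.INTER_CUBIC))
E
```

```text
t 13.7 M [-53.2   0.7 197.9] F(M) [-0.1  0.   0.2] w 0.5 yawerr 0.04 zax [-0.001  0.    -1.   ]
```

View pics/side10c.png

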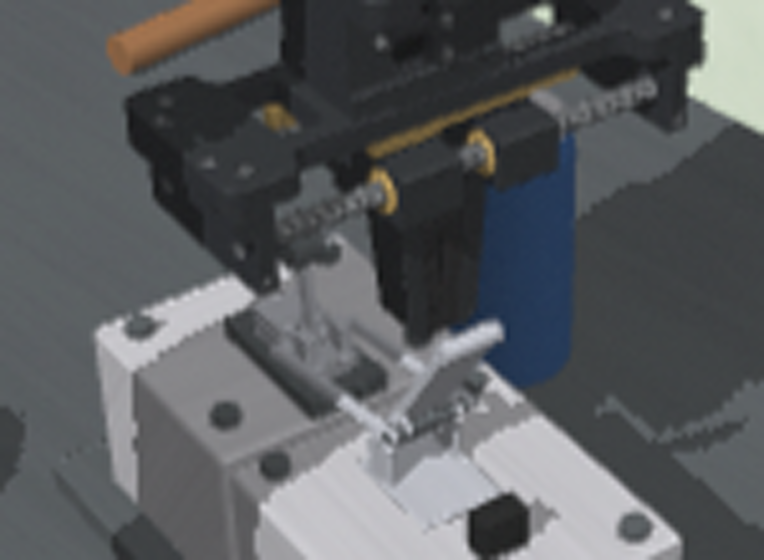

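The tips stand in front of the lever's outer face. Now I press along its arc.

apply_moves --motion '[[0, [-0.0035, 0, 0.002], 0], [0, [-0.0035, 0, 0.0025], 0], [0, [-0.0038, 0, 0.0023], 0], [0, [0, 0, 0], 0]]'

```text
clock: 14.15
tool_pos: [547.4, -20.7, 191.6]
tool_rot: [0.761, 0.648, 0.0, 0.0]
contact_force: [0.3, -0.4, 1.3]
width: 0.5
```

```bash
python3 - <<'E'
from h import *
st()
E
```

```text
t 14.15 M [-6.520e+01  1.000e-01  1.916e+02] F(M) [-0.3 -0.4  1.3] w 0.5 yawerr -0.07 zax [ 0.001 -0.    -1.   ]
```

apply_moves --motion '[[0, [-0.0037, 0, 0.0025], 0], [0, [-0.0035, 0, 0.0028], 0], [0, [-0.0033, 0, 0.003], 0], [0, [0, 0, 0], 0]]'

```text
clock: 14.55
tool_pos: [545.5, -31.2, 182.8]
tool_rot: [0.761, 0.648, -0.0, 0.0]
contact_force: [1.1, -0.6, 1.7]
width: 0.3
```

```bash
python3 - <<'E'
from h import *
st()
im,d,KT=snap("scene","scene11"); cv2.imwrite("pics/scene11c.png",cv2.resize(im[150:290,220:400,::-1],(720,560),interpolation=cv2.INTER_CUBIC))
E
```

```text
t 14.55 M [-75.9   0.3 182.8] F(M) [-0.4 -1.1  1.7] w 0.3 yawerr -0.06 zax [ 0. -0. -1.]
```

View pics/scene11c.png

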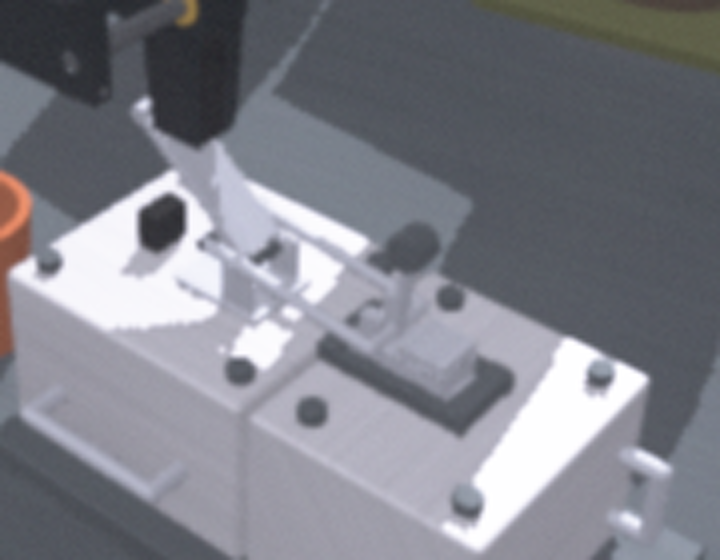

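apply_moves --motion '[[0, [-0.0031, 0, 0.0032], 0], [0, [-0.0029, 0, 0.0035], 0], [0, [-0.0026, 0, 0.0036], 0], [0, [0, 0, 0], 0]]'

```text
clock: 15.0
tool_pos: [543.8, -39.6, 172.2]
tool_rot: [0.761, 0.648, -0.0, -0.0]
contact_force: [0.8, -0.1, 0.3]
width: 0.3
```

```bash
python3 - <<'E'
from h import *
st()
E
```

```text
t 15.0 M [-84.4   0.7 172.2] F(M) [ 0.  -0.8  0.3] w 0.3 yawerr -0.05 zax [-0.001 -0.    -1.   ]
```

apply_moves --motion '[[0, [-0.0024, 0, 0.0038], 0], [0, [-0.0021, 0, 0.004], 0], [0, [0, 0, 0], 0]]'

```text
clock: 15.3
tool_pos: [542.9, -43.8, 164.3]
tool_rot: [0.761, 0.649, -0.0, -0.0]
contact_force: [-0.0, -0.5, -0.1]
width: 0.3
```

```bash
python3 - <<'E'
from h import *
st()
im,d,KT=snap("scene","scene12"); cv2.imwrite("pics/scene12c.png",cv2.resize(im[150:290,220:400,::-1],(720,560),interpolation=cv2.INTER_CUBIC))
E
```

```text
t 15.3 M [-88.7   0.9 164.3] F(M) [-0.5 -0.1 -0.1] w 0.3 yawerr -0.04 zax [-0.001 -0.    -1.   ]
```

View pics/scene12c.png

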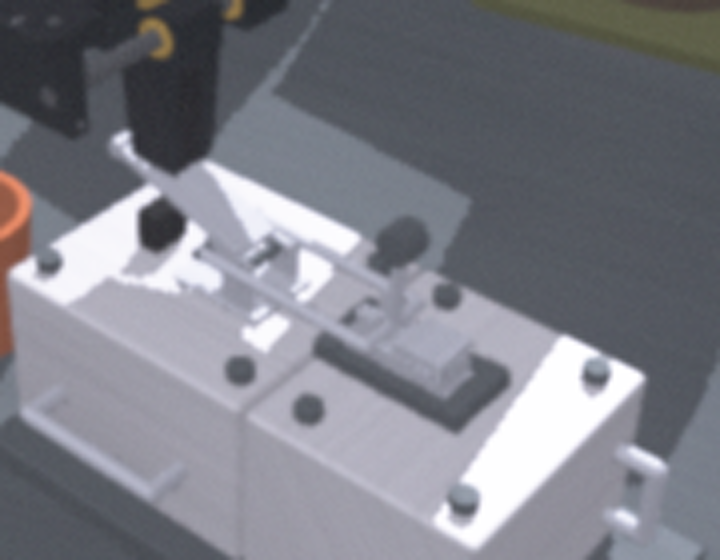

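apply_moves --motion '[[0, [-0.0018, 0, 0.004], 0], [0, [-0.0008, 0, 0.002], 0], [0, [0, 0, 0], 0]]'

```text
clock: 15.65
tool_pos: [542.5, -46.0, 158.6]
tool_rot: [0.761, 0.649, -0.0, -0.0]
contact_force: [0.6, 0.1, -0.1]
width: 0.4
```

```bash
python3 - <<'E'
from h import *
st()
for n in ("side","scene"):
    im,d,KT=snap(n,n+"13"); spots(n,("lever_end","loop_bar","loop_knob","loop_pin"),KT)
im=cv2.imread("pics/side13.png"); cv2.imwrite("pics/side13c.png",cv2.resize(im[130:230,190:320],(728,560),interpolation=cv2.INTER_CUBIC))
E
```

```text
t 15.65 M [-90.9   0.9 158.6] F(M) [ 0.2 -0.6 -0.1] w 0.4 yawerr -0.01 zax [-0.001  0.    -1.   ]
side lever_end 0.61 (279.7, 211.3) M [-101.6   -0.   141.3]
side loop_bar 0.65 (240.2, 185.7) M [ 36.2  -0.  113.5]
side loop_pin 0.64 (268.2, 205.1) M [-64.5  -0.  130.7]
scene lever_end 0.58 (258.4, 189.3) M [-98.2  -0.  141.6]
scene loop_bar 0.74 (314.8, 231.4) M [ 20.4   0.  115.3]
scene loop_knob 0.97 (321.1, 207.7) M [ 28.5   0.  164.7]
scene loop_pin 0.72 (278.2, 207.0) M [-54.5  -0.  126.1]
```

View pics/side13c.png

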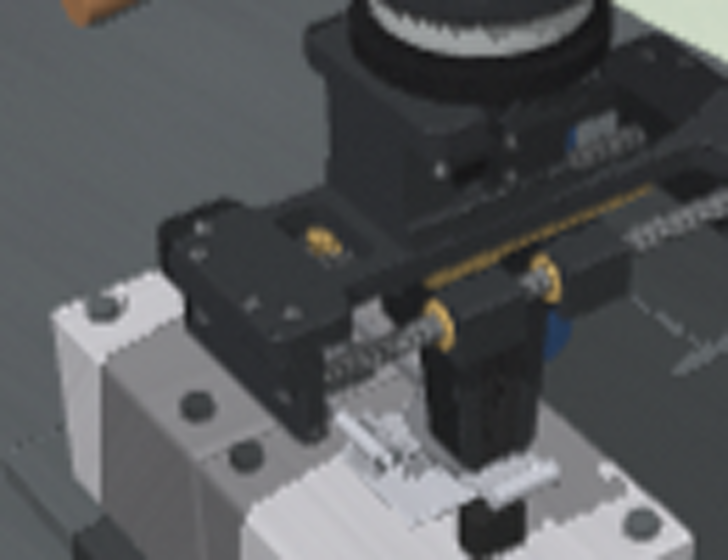

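apply_moves --motion '[[0, [-0.0008, 0, 0.002], 0], [0, [-0.0008, 0, 0.0022], 0], [0, [0, 0, 0], 0]]'

```text
clock: 16.45
tool_pos: [542.7, -47.5, 154.5]
tool_rot: [0.761, 0.649, 0.0, -0.0]
contact_force: [0.6, 0.2, 0.2]
width: 0.3
```

```bash
python3 - <<'E'
from h import *
st()
E
```

```text
t 16.45 M [-92.4   0.5 154.5] F(M) [ 0.3 -0.6  0.2] w 0.3 yawerr -0.01 zax [-0.  0. -1.]
```

apply_moves --motion '[[0, [-0.0006, 0, 0.002], 0], [0, [-0.0006, 0, 0.0022], 0], [0, [0, 0, 0], 0]]'

```text
clock: 16.75
tool_pos: [542.3, -49.0, 150.3]
tool_rot: [0.761, 0.649, -0.0, -0.0]
contact_force: [-0.3, 0.1, 0.0]
width: 0.1
```

```bash
python3 - <<'E'
from h import *
st()
im,d,KT=snap("scene","scene14"); spots("scene",("lever_end","loop_bar","loop_knob","loop_pin"),KT); cv2.imwrite("pics/scene14c.png",cv2.resize(im[150:290,220:400,::-1],(720,560),interpolation=cv2.INTER_CUBIC))
E
```

```text
t 16.75 M [-93.8   0.7 150.3] F(M) [0.1 0.3 0. ] w 0.1 yawerr -0.02 zax [-0.001 -0.    -1.   ]
scene lever_end 0.67 (254.9, 192.7) M [-106.6   -0.   131. ]
scene loop_bar 0.94 (317.5, 231.1) M [ 25.4  -0.  118.6]
scene loop_knob 0.98 (320.4, 205.0) M [ 26.8   0.  168.8]
scene loop_pin 0.73 (279.4, 212.6) M [-51.9  -0.  116. ]
```

View pics/scene14c.png

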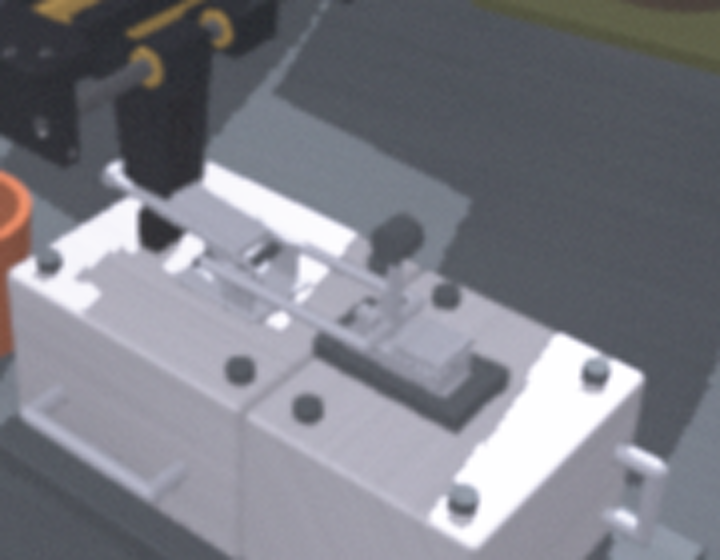

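```bash
python3 - <<'E'
import cv2,numpy as np
a=[cv2.resize(cv2.imread(f"pics/scene{n}.png")[195:255,280:350],None,fx=5.6,fy=5.6,interpolation=cv2.INTER_CUBIC) for n in ("9","14")]
o=np.hstack(a); print(o.shape); cv2.imwrite("pics/cmp.png",o)
from h import *
for n in ("scene9","scene14"):
    M=toM(cloud(n)[0]); x,y,z=M[...,0],M[...,1],M[...,2]
    m=(z>150)&(z<180)&(abs(y)<10)&(x>10)&(x<55); print(n,"knob",m.sum(),np.percentile(M[m],[3,50,97],axis=0).round(1).tolist())
    m=(z>119)&(z<124)&(abs(y)<10)&(x>36)&(x<63); print(n,"ledge",np.percentile(M[m],[3,50,97],axis=0).round(1).tolist())
    m=(abs(z-101)<3)&(x>60)&(x<125)&(abs(y)<60); print(n,"half",np.percentile(M[m],[1,50,99],axis=0).round(1).tolist())
E
```

```text
(336, 784, 3)
scene9 knob 135 [[30.6, -8.1, 152.3], [39.5, -5.3, 162.3], [44.8, 5.6, 166.9]]
scene9 ledge [[39.2, -9.4, 120.3], [50.0, -0.2, 122.0], [59.6, 9.0, 123.1]]
scene9 half [[60.9, -59.3, 98.6], [86.7, -9.6, 101.0], [109.5, 56.4, 103.2]]
scene14 knob 129 [[19.6, -8.2, 155.0], [27.7, -5.5, 163.8], [33.2, 5.8, 167.9]]
scene14 ledge [[37.0, -9.4, 119.7], [46.8, -0.7, 122.2], [55.4, 9.6, 123.2]]
scene14 half [[60.9, -59.6, 98.5], [84.5, -8.9, 101.0], [105.8, 56.3, 103.2]]
```

View pics/cmp.png

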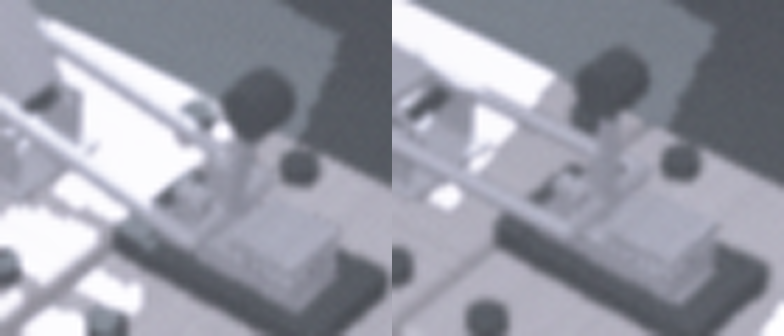

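The bar is still behind the prongs and the half has drawn in about 4 mm. I'll press the last bit past dead centre.

apply_moves --motion '[[0, [-0.0003, 0, 0.002], 0], [0, [-0.0003, 0, 0.002], 0], [0, [0, 0, 0], 0]]'

```text
clock: 17.3
tool_pos: [542.2, -49.4, 146.3]
tool_rot: [0.761, 0.649, -0.0, -0.0]
contact_force: [-0.9, 0.1, -0.5]
width: 0.6
```

```bash
python3 - <<'E'
from h import *
st()
E
```

```text
t 17.3 M [-94.3   0.7 146.3] F(M) [-0.1  0.9 -0.5] w 0.6 yawerr -0.01 zax [-0.001 -0.    -1.   ]
```

apply_moves --motion '[[0, [-0.0002, 0, 0.001], 0], [0, [0, 0, 0.001], 0], [0, [0, 0, 0], 0]]'

```text
clock: 17.6
tool_pos: [542.2, -49.5, 144.5]
tool_rot: [0.761, 0.649, -0.0, -0.0]
contact_force: [-1.3, 0.6, -0.6]
width: 0.6
```

```bash
python3 - <<'E'
from h import *
st()
E
```

```text
t 17.6 M [-94.4   0.6 144.5] F(M) [ 0.4  1.4 -0.6] w 0.6 yawerr -0.01 zax [-0.  0. -1.]
```

apply_moves --motion '[[0, [0, 0, 0.0008], 0], [0, [0, 0, 0], 0]]'

```text
clock: 17.8
tool_pos: [542.4, -49.5, 143.9]
tool_rot: [0.761, 0.649, 0.0, 0.0]
contact_force: [-0.5, 0.1, 1.5]
width: 0.2
```

apply_moves --motion '[[0, [0, 0, 0.0006], 0], [0, [0, 0, 0], 0]]'

```text
clock: 18.0
tool_pos: [542.4, -49.5, 143.8]
tool_rot: [0.761, 0.649, 0.0, 0.0]
contact_force: [-0.1, -0.5, 6.3]
width: 0.9
```

```bash
python3 - <<'E'
from h import *
st()
im,d,KT=snap("scene","scene15"); spots("scene",("lever_end","loop_bar","loop_knob","loop_pin"),KT); cv2.imwrite("pics/scene15c.png",cv2.resize(im[150:290,220:400,::-1],(720,560),interpolation=cv2.INTER_CUBIC))
E
```

```text
t 18.0 M [-94.3   0.4 143.8] F(M) [-0.5  0.1  6.3] w 0.9 yawerr -0.01 zax [ 0.001 -0.    -1.   ]
scene lever_end 0.93 (256.0, 200.4) M [-104.7    0.   116. ]
scene loop_bar 0.72 (317.7, 231.6) M [ 25.8  -0.  117.8]
scene loop_knob 0.89 (320.5, 207.0) M [ 27.3  -0.  165.3]
```

View pics/scene15c.png

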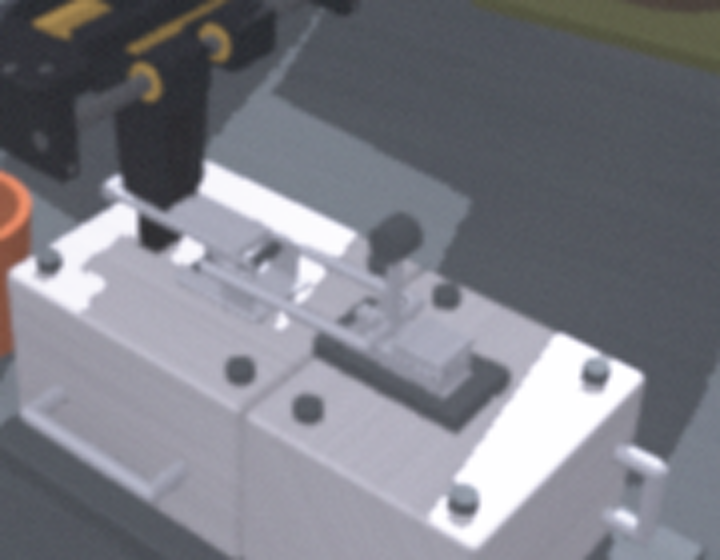

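Stop contact is felt at TCP z 143.8, where 143.5 was predicted, with 6 N and the lever flat. I'll retreat straight up and check that it holds.

apply_moves --motion '[[0, [0, 0, -0.005], 0], [0, [0, 0, -0.02], 0], [0, [0, 0, -0.025], 0], [0, [0, 0, -0.03], 0], [0, [0, 0, -0.03], 0]]'

```text
clock: 18.75
tool_pos: [542.0, -49.5, 254.3]
tool_rot: [0.761, 0.649, -0.0, -0.0]
contact_force: [0.5, -0.2, 0.2]
width: 0.6
```

apply_moves --motion '[[0, [0, 0, -0.01], 0], [0, [0, 0, 0], 0], [0, [0, 0, 0], 0], [0, [0, 0, 0], 0], [0, [0, 0, 0], 0]]'

```text
clock: 19.25
tool_pos: [541.6, -49.5, 261.9]
tool_rot: [0.761, 0.649, -0.001, -0.001]
contact_force: [-0.7, 0.3, -0.0]
width: 0.0
```

```bash
python3 - <<'E'
from h import *
st()
for n in("side","scene","wrist"):
    im,d,KT=snap(n,n+"16"); spots(n,("lever_end","loop_bar","loop_knob","loop_pin"),KT)
    r=dict(side=(130,230,180,310),scene=(150,290,220,400),wrist=(0,420,0,560))[n]
    c=im[r[0]:r[1],r[2]:r[3],::-1]; f=560/c.shape[0]; cv2.imwrite(f"pics/{n}16c.png",cv2.resize(c,None,fx=f,fy=f,interpolation=cv2.INTER_CUBIC))
for n in("wrist16","scene16","side16"):
    M=toM(cloud(n)[0]); x,y,z=M[...,0],M[...,1],M[...,2]
    m=(abs(y)<10)&(x>-113)&(x<-60)&(z>110); q=M[m]; b=np.floor(q[:,0]/8)*8
    print(n,[(int(t),np.median(q[b==t,2]).round(1)) for t in np.unique(b)])
    m=(abs(z-101)<5)&(x>60)&(x<125)&(abs(y)<60); print("half",np.percentile(M[m],[1,50,99],axis=0).round(1).tolist() if m.any() else "")
E
```

```text
t 19.25 M [-94.5   1.3 261.9] F(M) [ 0.1  0.7 -0. ] w 0.0 yawerr -0.0 zax [-0.003  0.    -1.   ]
side lever_end 0.73 (280.3, 219.1) M [-103.4   -0.   123.8]
side loop_bar 0.78 (242.1, 187.5) M [ 29.    0.  113.4]
side loop_knob 0.86 (240.2, 171.6) M [ 32.4  -0.  150.6]
side loop_pin 0.88 (268.2, 210.9) M [-64.2  -0.  116.2]
scene lever_end 0.64 (256.8, 194.4) M [-102.3   -0.   129.5]
scene loop_knob 0.74 (317.1, 208.1) M [ 21.6   0.  160.6]
scene loop_pin 0.65 (275.9, 209.7) M [-59.5   0.  118.2]
wrist lever_end 0.63 (275.7, 218.3) M [  8.7   0.  443.5]
wrist loop_bar 0.85 (272.8, 38.4) M [-12.7   0.  404.2]
wrist loop_knob 0.79 (275.6, 30.8) M [-18.    0.  436.2]
wrist loop_knob 0.18 (275.5, 38.0) M [-16.9  -0.  434.3]
wrist loop_pin 0.94 (275.7, 154.9) M [ -1.9   0.  442.4]
wrist16 [(-120, np.float64(124.3)), (-112, np.float64(123.6)), (-104, np.float64(124.3)), (-96, np.float64(288.1)), (-88, np.float64(274.2)), (-80, np.float64(331.0)), (-72, np.float64(324.9)), (-64, np.float64(326.1))]
half 
scene16 [(-120, np.float64(126.5)), (-112, np.float64(125.2)), (-104, np.float64(125.7)), (-96, np.float64(125.9)), (-88, np.float64(269.4)), (-80, np.float64(338.7)), (-72, np.float64(355.5)), (-64, np.float64(409.1))]
half [[60.7, -59.4, 96.9], [85.1, -9.2, 101.0], [106.2, 56.6, 105.1]]
side16 [(-120, np.float64(333.7)), (-112, np.float64(270.3)), (-104, np.float64(266.2)), (-96, np.float64(123.9)), (-88, np.float64(124.1)), (-80, np.float64(124.2)), (-72, np.float64(123.6)), (-64, np.float64(124.1))]
half [[60.8, -56.4, 97.2], [82.7, 18.6, 99.6], [103.3, 59.3, 105.7]]
```

View pics/side16c.png

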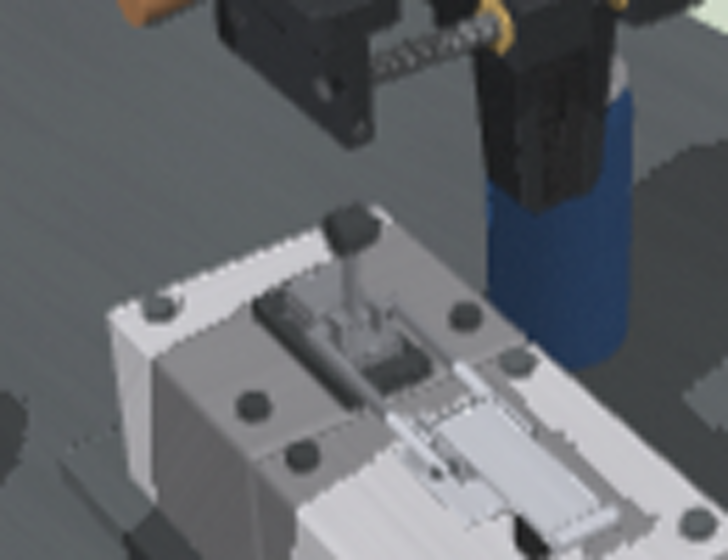

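View pics/scene16c.png

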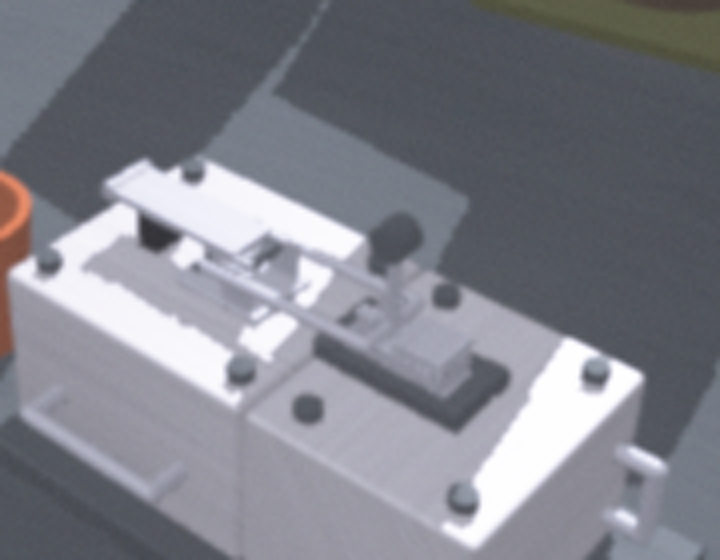

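View pics/wrist16c.png

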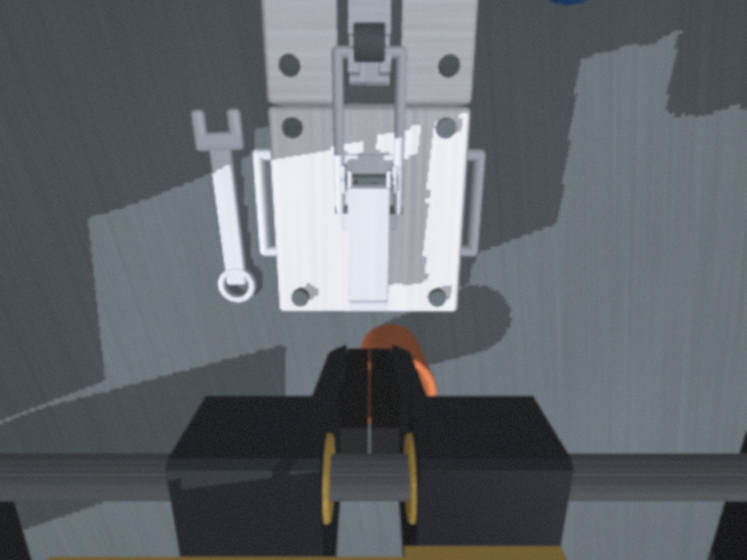

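The lever lies flat, with its face level at z ≈ 124 along its whole length. The bar is behind the hook, the half is drawn in and still held more than a second after release, and the bystanders stand where they were. I'm handing the job in.

```bash
python3 - <<'E'
from h import *
print(ctrl.sign_off())
E
```

```text
the job is handed in; nothing more can be done
None
```

The latch is shut: the loop is hooked over the keeper, and the lever is flat past dead centre and holding the two halves together by itself. The job was handed in at about 19.4 s on the robot's clock.

**What I did**
- **Hooking:** I pinched the knob at its flat ends with 8 N and carried the loop over the hook. I laid the bar on the ledge, which I felt at about 4 N, and drew it back until it dropped into the groove. I then seated it against the hook and let go.
- **Closing:** I pressed the lever down along its arc with closed fingertips. The contact force at each check was under about 2 N until it met its stop, which read 6 N. I then moved straight up and clear.

**Last checks, over 1 s after letting go**
- **Lever:** Its outer face is level at about 124 mm along its length; 124.5 mm means shut.
- **Bar and half:** The bar is behind the hook prongs, and the sliding half has drawn in by about 3.5–4 mm. I had estimated a 5 mm gap at the start.
- **Bystanders:** The spanner is where it stood. Of the sleeve and canister only parts show in the last pictures, but the tool never came near them.

**Disagreements**
- **Lever force:** The readings while closing were below the 3–10 N given, and near zero in the last part before the stop. The pictures showed the half being drawn in all the same.
- **Point detections:** Some were off by up to 10 mm, and those from the last wrist view were not usable. For the final state I relied on depth and the pictures.

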